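Fetch the kitchen timer from behind the canister set

TASK

The kitchen timer (not the one at the back beside the bread bin) stands hemmed in behind the grey-green canister, the white pot and the pepper mill. First set all three aside, upright on the light wooden board, and only then fetch the timer and stand it in the middle of the small square wooden tile while they wait on the board. Finally put the three back upright, each centred on the cork coaster it came from, and leave everything standing still.

Things in the scene. Friction and masses are not known exactly. Their poses are not given: they have to be found in the camera images.
- timer: Round wind-up kitchen timer, red and white, 66 mm across and 43 mm high; the ribbed dial (60 mm across, from 17 to 43 mm up) is fixed and can be gripped across any diameter about 30 mm up. Origin: centre of its underside, z up. 0.11 kg. Starts on the bare worktop (z = 0). It is the one close behind the canister, pot and mill; a like one, fixed, far back beside the bread bin is not meant.
- canister: Grey-green round canister, 102 mm across, with a flat wooden lid (fixed, top 123 mm up) and in its middle a small wooden knob, 20 mm across, from 122 to 140 mm above its underside (the lid stops the fingertips, so hold the knob with the tips): lift it by the knob. Origin: centre of its underside, z up. 0.25 kg. Starts on the large round coaster.
- pot: White ceramic pot, 76 mm across, with a fixed pale wooden lid (78 mm across, top 107 mm up) and in its middle a wooden knob, 24 mm across, from 107 to 127 mm above its underside (full width between 110 and 123) (the lid stops the fingertips, so hold the knob with the tips): lift it by the knob. Origin: centre of its underside, z up. 0.35 kg. Starts on the small round coaster.
- mill: Dark turned wooden pepper mill, 54 mm across the foot and 149 mm high; its fixed head is a 36 mm wide cylinder from 119 to 144 mm above the underside (below it a 46 mm wide flange): lift it by the head. Origin: centre of its underside, z up. 0.25 kg. Starts on the square coaster.
- coaster_large: Large round cork coaster, 122 mm across, 5 mm thick, fixed to the worktop; the canister's place. Origin: centre of its underside; its top is 5 mm higher.
- coaster_small: Small round cork coaster, 96 mm across, 5 mm thick, fixed to the worktop; the white pot's place. Origin: centre of its underside; its top is 5 mm higher.
- coaster_square: Square cork coaster, 74 x 74 mm, 5 mm thick, fixed to the worktop; the pepper mill's place. Origin: centre of its underside; its top is 5 mm higher.
- board: Light wooden board, 150 mm (its x) by 300 mm (its y), 12 mm thick, fixed to the worktop: the side area where the three things wait, side by side along its y (100 mm between centres is enough). Origin: centre of its underside; its top is 12 mm higher.
- tile: Small square wooden tile in front of the board, 90 x 90 mm, 8 mm thick, fixed to the worktop: the timer's new place. Origin: centre of its underside; its top is 8 mm higher.
Not all that is in view belongs to the job. Leave any red look-alike of the canister alone.

How it is judged:
By the outcome, as a careful person would: the job done as asked, in the order asked, and still so for the second after the job is handed in, with the robot touching nothing.
It also fails if it takes over 144 s, if anything falls off the work surface, if the arm or the gripper's body presses on something with over 40 N, if the wrist force passes 120 N, or if a joint passes its speed limit or range.

ROBOT

A 7-joint arm with a two-finger parallel gripper is mounted at the origin on a cart in front of the work surface, level with it; the furniture and walls round the work are solid. World frame = base frame: x ahead of the robot, y to its left, z up, the work surface at z = 0. Lengths are in m, angles in rad, forces in N, time in s.
With the tool pointing down it reaches from about 0.4 to 0.85 m from the base axis. Payload 10.4 kg.
Tool frame: the origin (TCP) lies on the front face of the gripper's body, between the roots of the fingers; the fingertips stand 73 mm ahead of it and the grasp point (between the pads) lies 54 mm ahead of it; x points along the fingers, y is the direction in which the jaws open and shut, and the axes are right-handed (so a half turn about x gives the same grasp; the last joint's range is limited). The gripper opens to 85 mm and grips with 20 to 120 N. Pads are 22 mm wide; open, the fingers measure 114 mm over their backs; the gripper's body (76 mm by 85 mm) begins 54 mm behind the grasp point. The pads swing forward as they close: fully open they stand 13 mm farther back than shut.
Start: joints at [1.299, 0.332, -0.065, 1.46, 0.022, 1.35, -0.088], TCP at [0.154, -0.606, 0.304] pointing down, gripper open.
Joint ranges: [-2.6, 2.6], [-0.5, 2.12], [-1.47, 1.34], [0.16, 2.42], [-1.27, 4.41], [0.06, 2.06], [-2.6, 2.6]. Speed limits (rad/s): [2.22, 2.22, 2.79, 2.79, 3.14, 3.14, 3.14].

INTERFACE

Orientations are given as a unit quaternion [x, y, z, w].
In Python, from workcell import manip gives the robot as it stands. The module is installed in compiled form; this text tells all that it offers.
- The arm moves only by the tool arm_command, never from a script. Its argument "moves" is a list that holds one entry, the list of rows, each a list of 5 numbers: the closure, from 0 (fully open) to 1 (shut), then the shift along the tool's x, y, z in units of 25 mm (1.0 is 25 mm), then the turn about the tool's x in degrees. A call has 1 to 12 rows; each row shifts and turns the commanded pose from where the row before left it, along the tool's axes as they then stand; what a row does not reach is not made up. A row lasts 1/12 s, in which the tool goes at most 41.7 mm and 7.16 degrees, less where a joint would pass 70% of its speed; a pose out of reach is approached as far as the arm can. A call is refused whole if a number of a shift passes 1 or a number of a turn 7.16, either way. A call with a gripper value outside its range is refused whole. The fingers move at their own pace and stop on an object; "force" is the grip in N (left out, the last holds). Time passes only in rows, so rows that do not move let the fingers close. It gives the time, the measured TCP pose, the force and the opening at its end, in the units of the state.
- manip.get_obs(): the state, without advancing time (a new reading comes with each control period).
- manip.camera(name): name is "side" or "top"; returns the picture (480x640x3 uint8, red, green, blue); there is no depth.
- manip.camera_info(name): a dict with "vfov" (degrees; the focal length in pixels is half the picture's height over the tangent of half this angle, whatever the lens; pixels are square), "cx", "cy" (the principal point, pixels), "pose" (4x4, takes a point from camera to world coordinates). Camera axes: x right, y down, z forward; pixel columns grow to the right and rows downward; lengths in m; the calibration is good to about 2 mm. A picture is of the moment at which its call begins. camera_info takes no time and is no camera call.
- manip.hand_in(): hands the job in, once; it reports no verdict.
Trained networks look in the newest picture that a camera, given by its name, has taken for a name from the list of things; names that differ only in an ending like _2 or _b are one class to them, and where a whole thing is asked for, a point or a joint stands for the part that bears it (a point fixed in the world has none). Each returns a list of dicts, best first, with "confidence" (0 to 1); they miss things now and then, are a little off and sometimes report something else, mostly with a low value. They report only what shows in the picture. A call takes as long as a camera call. They do not tell look-alikes from the thing itself.
- manip.regions_of(query, camera): "mask" (480x640 bool, what is visible of it) and "rect" ([left, top, right, bottom] in pixels, round what is visible of it).
- manip.pinpoint(query, camera): "pixel" ([row, column] in pixels: a listed point, or the origin of a listed thing).
The state is a dict: "clock": time; "joint_pos": joint angles; "joint_velocities": joint speeds; "tau": joint torques, N m; "position": TCP position; "ee_rot": TCP orientation; "ft_force": force on the tool from outside, world axes, zero at the start; "torque": the same for the moment, N m; "grip_width": opening from 0.0 (shut) to 1.0 (fully open).
Only numpy, scipy, OpenCV 4.12 (cv2) and the standard library are available. Lean on these libraries where they do the work, as an engineer would, in place of code of your own. Each camera call takes 0.05 s, during which the arm holds its last target.

## Working session

There is one attempt and no reset: what is moved stays moved. The work goes in short steps, Python scripts to look and compute and a tool call to move; the robot and the scene stay as the last step left them, time stands still between calls to the robot, and variables do not carry over. Pictures are saved under pics/ and viewed, and the job is handed in when it is done.

Besides the shell and the picture viewer there is one more tool, called after "Emit:" in YAML: its name, and indented under it one key for each argument. arm_command: Moves the arm, as the interface text tells. Its arguments: {"type":"object","properties":{"moves":{"type":"array","items":{"type":"array","items":{"type":"array","items":{"type":"number"}}}},"force":{"type":"number"}},"required":["moves"]}

```bash
mkdir -p pics; python3 - <<'E'
from workcell import manip
import cv2,numpy as np
o=manip.get_obs()
for k,v in o.items(): print(k,np.round(v,4))
for n in("side","top"):
    im=manip.camera(n); cv2.imwrite(f"pics/{n}0.png",im[:,:,::-1]); 
    i=manip.camera_info(n); print(n,i)
E
```

```text
clock 0.0
joint_pos [ 1.2994  0.3329 -0.0647  1.461   0.0216  1.3499 -0.0885]
joint_velocities [ 0.0006  0.     -0.0011  0.      0.0003 -0.0017  0.0004]
tau [-3.00000e-04 -6.25440e+01  4.90000e-02 -3.91609e+01  1.62000e-02
  9.80000e-03 -0.00000e+00]
position [ 0.1538 -0.6055  0.3031]
ee_rot [-0.7016 -0.0882  0.7017 -0.0872]
ft_force [-0.6468  0.0157  0.2702]
torque [-0.0757 -0.0275  0.0267]
grip_width 1.0016
side {'vfov': 42.23222010314319, 'cx': 324.3176487969804, 'cy': 234.22063410642605, 'pose': array([[-0.99531468, -0.08833864,  0.03930613,  0.38721626],
       [-0.09585392,  0.84820848, -0.52091689,  0.90806507],
       [ 0.0126773 , -0.52224387, -0.85270195,  1.62157223],
       [ 0.        ,  0.        ,  0.        ,  1.        ]])}
top {'vfov': 47.87919581448819, 'cx': 321.654585669092, 'cy': 256.05190543510116, 'pose': array([[-0.01348562, -0.98949395,  0.14394398,  0.24629562],
       [-0.99985759,  0.01480516,  0.00809984, -0.08128514],
       [-0.01014586, -0.14381425, -0.98955269,  1.52974399],
       [ 0.        ,  0.        ,  0.        ,  1.        ]])}
```

View pics/side0.png

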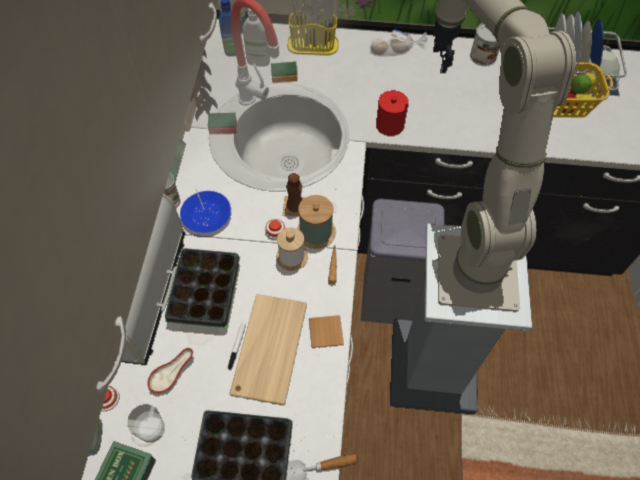

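View pics/top0.png

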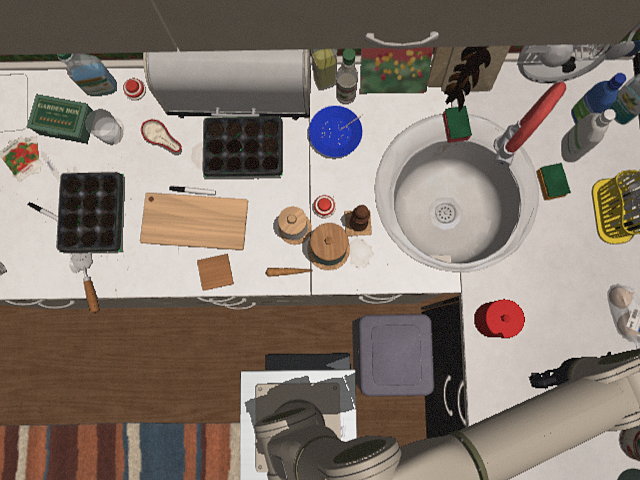

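The side view shows canister (316,215), pot (291,247), mill (294,193), timer (275,228), board (270,348) and tile (326,331). The top view shows the same group at x 280–370, y 195–270, with the red look-alike at (500,318) and the other timer at (133,88).

```bash
cat > h.py <<'E'
from workcell import manip
import cv2,numpy as np
from scipy.optimize import least_squares
def K(n):
    i=manip.camera_info(n); f=240/np.tan(np.radians(i['vfov']/2)); return f,i['cx'],i['cy'],np.array(i['pose'])
def proj(n,P):
    f,cx,cy,T=K(n); P=np.atleast_2d(P); c=(P-T[:3,3])@T[:3,:3]
    return np.c_[f*c[:,0]/c[:,2]+cx,f*c[:,1]/c[:,2]+cy]
def ray(n,uv):
    f,cx,cy,T=K(n); d=T[:3,:3]@np.array([(uv[0]-cx)/f,(uv[1]-cy)/f,1]); return T[:3,3],d/np.linalg.norm(d)
def atz(n,uv,z):
    o,d=ray(n,uv); return o+d*(z-o[2])/d[2]
def tri(a,b):
    o1,d1=ray("side",a);o2,d2=ray("top",b)
    s=np.linalg.lstsq(np.c_[d1,-d2],o2-o1,rcond=None)[0]; p,q=o1+s[0]*d1,o2+s[1]*d2
    return (p+q)/2,np.linalg.norm(p-q)
E
python3 - <<'E'
from h import *
for n in("side","top"): manip.camera(n)
for q in "timer canister pot mill coaster_large coaster_small coaster_square board tile".split():
    r={}
    for n in("side","top"):
        p=manip.pinpoint(q,n); r[n]=p
        print(q,n,[(np.round(x['pixel'][::-1],1).tolist(),round(x['confidence'],2)) for x in p[:3]],end=' ')
        g=manip.regions_of(q,n); print([(x['rect'],int(x['mask'].sum()),round(x['confidence'],2)) for x in g[:3]])
        for x in p[:2]: print('   z0:',atz(n,x['pixel'][::-1],0).round(3))
    if r['side'] and r['top']:
        P,e=tri(r['side'][0]['pixel'][::-1],r['top'][0]['pixel'][::-1]); print('  TRI',P.round(4),round(e,4))
print(manip.get_obs()['clock'])
E
```

```text
timer side [([276.0, 228.6], 0.56), ([290.9, 258.3], 0.15)] [([264.9, 218.7, 285.1, 241.7], 307, 0.67)]
   z0: [ 0.612 -0.087  0.   ]
   z0: [0.553 0.012 0.   ]
timer top [([327.2, 209.1], 0.73)] [([314.9, 197.4, 338.4, 216.1], 330, 0.57), ([308.3, 223.6, 349.2, 263.7], 1279, 0.43)]
   z0: [ 0.606 -0.087  0.   ]
  TRI [ 0.609  -0.0871 -0.0009] 0.0056
canister side [([389.8, 125.6], 0.7), ([319.8, 232.8], 0.63)] [([376.3, 91.4, 411.1, 133.6], 1202, 0.77), ([301.7, 193.8, 333.9, 245.7], 1463, 0.75)]
   z0: [ 0.28  -0.541  0.   ]
   z0: [ 0.476 -0.086  0.   ]
canister top [([493.3, 318.1], 0.61), ([329.1, 247.6], 0.56)] [([307.6, 222.5, 349.6, 265.3], 1326, 0.94), ([476.8, 298.0, 526.6, 340.9], 1645, 0.76)]
   z0: [ 0.286 -0.548  0.   ]
   z0: [ 0.493 -0.09   0.   ]
  TRI [ 0.2829 -0.5498 -0.0089] 0.0065
pot side [([291.8, 253.8], 0.67)] [([276.5, 228.6, 304.3, 266.6], 904, 0.92)]
   z0: [ 0.552 -0.004  0.   ]
pot top [([292.2, 226.8], 0.63)] [([275.8, 203.7, 306.9, 239.1], 778, 0.7)]
   z0: [0.555 0.015 0.   ]
  TRI [0.5493 0.0131 0.0302] 0.0001
mill side [] [([285.1, 171.9, 302.2, 215
[... 1150 characters left out ...]
 z0: [ 0.616 -0.082  0.   ]
  TRI [ 0.5673 -0.0795  0.1379] 0.0306
board side [([270.3, 346.6], 0.67), ([294.2, 206.1], 0.28)] [([229.9, 295.8, 309.0, 403.3], 5642, 0.92)]
   z0: [0.575 0.294 0.   ]
   z0: [ 0.566 -0.176 -0.   ]
board top [([193.9, 220.7], 0.58)] [([140.0, 192.4, 250.1, 250.2], 5348, 0.63)]
   z0: [0.578 0.3   0.   ]
  TRI [0.5748 0.2973 0.0096] 0.0017
tile side [([323.6, 332.7], 0.88), ([272.0, 231.3], 0.55), ([313.9, 230.3], 0.44)] [([308.4, 317.0, 344.2, 349.0], 921, 0.85)]
   z0: [0.433 0.238 0.   ]
   z0: [ 0.622 -0.076  0.   ]
tile top [([213.3, 271.1], 0.58)] [([195.2, 254.4, 234.0, 293.8], 962, 0.78)]
   z0: [0.43  0.241 0.   ]
  TRI [0.4313 0.2401 0.0036] 0.0034
2.0
```

```bash
cat > ov.py <<'E'
from h import *
def circ(x,y,z,r,n=60):
    t=np.linspace(0,2*np.pi,n); return np.c_[x+r*np.cos(t),y+r*np.sin(t),0*t+z]
def rect(x,y,z,a,b,th):
    c,s=np.cos(th),np.sin(th); q=np.array([[-a,-b],[a,-b],[a,b],[-a,b],[-a,-b]])/2
    return np.c_[x+c*q[:,0]-s*q[:,1],y+s*q[:,0]+c*q[:,1],np.full(5,z)]
def over(n,im,curves,box,s,fn):
    l,t,r,b=box
    c=cv2.resize(im[t:b,l:r,::-1],None,fx=s,fy=s,interpolation=cv2.INTER_CUBIC)
    for P,col in curves:
        p=(proj(n,P)-[l-.5,t-.5])*s-.5
        cv2.polylines(c,[np.round(p*8).astype(np.int32)],False,col,1,cv2.LINE_AA,3)
    cv2.imwrite(fn,c)
E
python3 - <<'E'
from ov import *
S=cv2.imread('pics/side0.png')[:,:,::-1];T=cv2.imread('pics/top0.png')[:,:,::-1]
over('side',S,[],(255,165,345,280),6.9//1,'pics/sz.png') if 0 else None
over('side',S,[],(255,165,345,275),5,'pics/sz.png')
over('top',T,[],(265,190,380,275),6,'pics/tz.png')
E
```

```text
(no output)
```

View pics/sz.png

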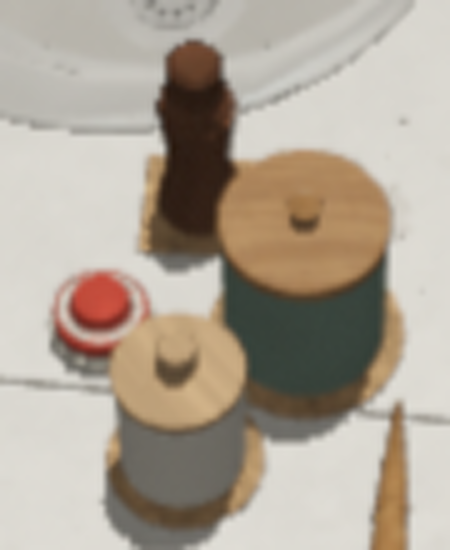

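View pics/tz.png

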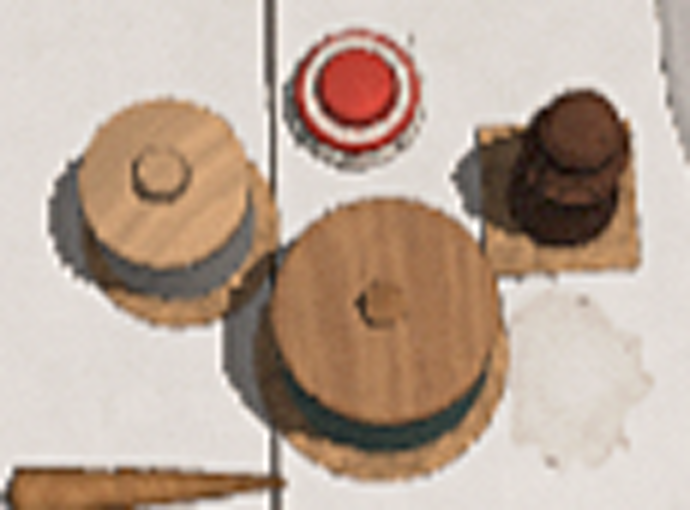

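```bash
python3 - <<'E'
from ov import *
pts=dict(can_lid=((304,224),(386.5,310.5)),pot_lid=((178,372.5),(163.5,184)),can_knob=((305,205),(383,300)),pot_knob=((177,346),(160,168)),mill_top=((194,56),(587,117)),timer_top=((101,294),(357,84)))
for k,(a,b) in pts.items():
    a=np.array(a)/5+[255,165]-.5+.1;b=np.array(b)/6+[265,190]-.5+.08
    P,e=tri(a,b); print(k,P.round(4),round(e,4))
S=cv2.imread('pics/side0.png')[:,:,::-1];T=cv2.imread('pics/top0.png')[:,:,::-1]
for n in('side','top'):
    g=manip.regions_of('mill',n)
E
```

```text
can_lid [ 0.4902 -0.0897  0.1215] 0.0
pot_lid [0.5518 0.0092 0.1071] 0.0003
can_knob [ 0.4902 -0.088   0.1441] 0.0015
pot_knob [0.5521 0.0089 0.136 ] 0.0011
mill_top [ 0.5657 -0.1772  0.1576] 0.0035
timer_top [ 0.6116 -0.078   0.0444] 0.0
```

```bash
cat > o1.py <<'E'
from ov import *
import sys
S=cv2.imread('pics/side0.png')[:,:,::-1];T=cv2.imread('pics/top0.png')[:,:,::-1]
G=(0,255,0);B=(255,0,0);Y=(0,255,255);M=(255,0,255)
can=(.490,-.0895);pot=(.5515,.009);mill=(.566,-.177);tim=(.6115,-.0785)
cl=(.490,-.0895);cs=(.5515,.009);cq=(.566,-.177,0.02)
C=[(circ(*can,.128,.051),G),(circ(*can,.145,.010),G),(circ(*pot,.112,.039),G),(circ(*pot,.132,.012),G),(circ(*mill,.149,.018),G),(circ(*mill,.124,.023),G),(circ(*mill,.005,.027),M),(circ(*tim,.043,.030),G),(circ(*tim,.012,.033),M),
(circ(*cl,.005,.061),B),(circ(*cs,.005,.048),B),(rect(*cq[:2],.005,.074,.074,cq[2]),B)]
bd=(.575,.297,.0);tl=(.4315,.240,0.)
D=[(rect(*bd[:2],.012,.15,.30,bd[2]),G),(rect(*tl[:2],.008,.09,.09,tl[2]),B)]
E
cat > o2.py <<'E'
from o1 import *
over('side',S,C,(255,165,345,275),5,'pics/%s_s.png'%sys.argv[1])
over('top',T,C,(265,190,380,275),6,'pics/%s_t.png'%sys.argv[1])
over('side',S,D,(220,285,360,410),4,'pics/%s_sd.png'%sys.argv[1])
over('top',T,D,(130,180,260,300),5,'pics/%s_td.png'%sys.argv[1])
a=cv2.imread('pics/%s_s.png'%sys.argv[1]);b=cv2.imread('pics/%s_t.png'%sys.argv[1])
E
python3 o2.py a
```

```text
(no output)
```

View pics/a_s.png

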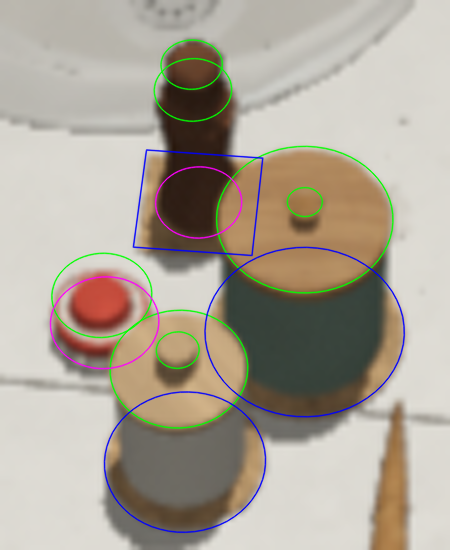

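View pics/a_t.png

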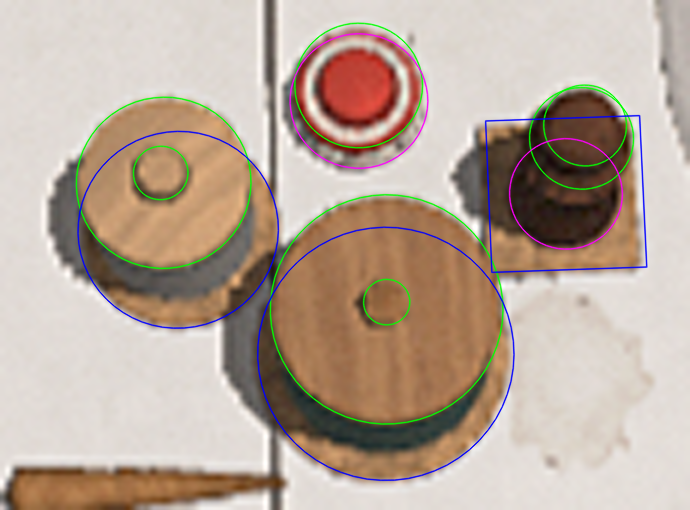

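View pics/a_sd.png

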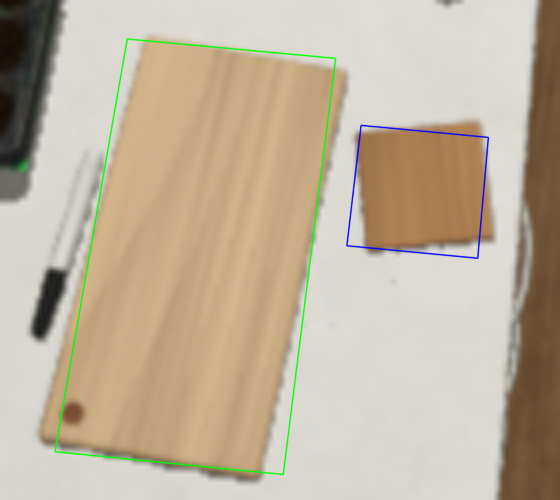

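View pics/a_td.png

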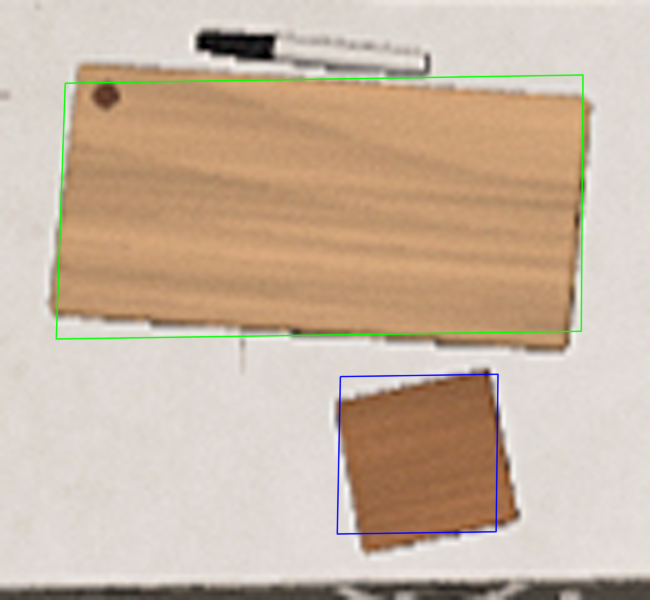

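```bash
python3 - <<'E'
from ov import *
def conv(p,s,l,t): return np.array(p,float)/s+[l,t]-.5+.5/s
def fit(side,top,z,a,b,g):
    # order corners by (angle)
    def res(q):
        R=rect(q[0],q[1],z,a,b,q[2])[:4]; r=[]
        for n,o in(('side',side),('top',top)):
            p=proj(n,R)
            for x in p: 
                d=o-x; r.append(d[np.argmin((d**2).sum(1))])
        return np.array(r).ravel()
    s=least_squares(res,g); print(s.x.round(4),np.abs(s.fun).max().round(2),np.sqrt(np.mean(s.fun**2)).round(2))
    for n,o in(('side',side),('top',top)):
        c=np.mean([atz(n,x,z) for x in o],0); print(n,c.round(4))
fit(conv([(148,37),(348,70),(261,477),(42,440)],4,220,285),conv([(80,63),(590,98),(567,350),(52,315)],5,130,180),.012,.15,.3,[.575,.297,-.08])
fit(conv([(357,133),(480,121),(494,240),(370,252)],4,220,285),conv([(338,402),(490,370),(518,520),(365,552)],5,130,180),.008,.09,.09,[.4315,.24,.2])
# square coaster top view visible corners
for p in [(478,126),(638,270),(632,120),(495,272)]: print('cq top',atz('top',conv(p,6,265,190),.005).round(4))
for p in [(150,155),(138,250)]: print('cq side',atz('side',conv(p,5,255,165),.005).round(4))
E
```

```text
[ 0.5748  0.2968 -0.0816] 1.05 0.64
side [0.5745 0.2977 0.012 ]
top [0.5751 0.2964 0.012 ]
[0.427  0.235  0.1985] 0.86 0.5
side [0.4268 0.236  0.008 ]
top [0.4272 0.2341 0.008 ]
cq top [ 0.5996 -0.1358  0.005 ]
cq top [ 0.5281 -0.2107  0.005 ]
cq top [ 0.6014 -0.2098  0.005 ]
cq top [ 0.5282 -0.1425  0.005 ]
cq side [ 0.6007 -0.2093  0.005 ]
cq side [ 0.5988 -0.1371  0.005 ]
```

```bash
cat > go.py <<'E'
from h import *
from scipy.spatial.transform import Rotation as Ro
def plan(x,y,z,yaw=None,q=True):
    """print the shift (units of 25mm) in tool axes & turn to reach tcp x,y,z with jaw direction yaw (deg, mod 180)"""
    o=manip.get_obs(); R=Ro.from_quat(o['ee_rot']).as_matrix()
    d=np.array([x,y,z])-o['position']; u=R.T@d/.025
    jaw=np.degrees(np.arctan2(R[1,1],R[0,1])); 
    print('t',round(o['clock'],2),'pos',np.round(o['position'],4),'xaxis',R[:,0].round(3),'jaw',round(jaw,1),'grip',round(o['grip_width'],3),'F',np.round(o['ft_force'],1))
    print('tool units xyz',u.round(2),'joints',np.round(o['joint_pos'],2))
    if yaw is not None:
        dj=(yaw-jaw+90)%180-90; print('turn about x (deg), jaw wants',round(dj,1),'-> x-turn',round(-dj,1))
        R2=R@Ro.from_euler('x',-dj,degrees=True).as_matrix(); print('units after turn',(R2.T@d/.025).round(2))
E
python3 -c "
from go import *
plan(.552,.010,.30,0)"
```

```text
t 2.1 pos [ 0.1539 -0.6058  0.3039] xaxis [ 0. -0. -1.] jaw -75.7 grip 0.996 F [ 1.  -0.3  0.1]
tool units xyz [  0.16 -19.95 -21.5 ] joints [ 1.3   0.33 -0.06  1.46  0.02  1.35 -0.09]
turn about x (deg), jaw wants 75.7 -> x-turn -75.7
units after turn [  0.16  15.92 -24.63]
```

Emit:
arm_command:
  moves:
    - [[0, 0, 0, 0, -4], [0, 0, 0, 0, -7], [0, 0, 0, 0, -7], [0, 0, 0, 0, -7], [0, 0, 0, 0, -7], [0, 0, 0, 0, -7], [0, 0, 0, 0, -7], [0, 0, 0, 0, -7], [0, 0, 0, 0, -7], [0, 0, 0, 0, -7], [0, 0, 0, 0, -7], [0, 0, 0, 0, -1.7]]
  force: 40

```text
clock: 3.1
position: [0.1538, -0.6058, 0.3039]
ee_rot: [0.498, 0.502, -0.498, 0.502]
ft_force: [-0.0, -0.3, -0.5]
grip_width: 1.0
```

Emit:
arm_command:
  moves:
    - [[0, 0, 0.3, -0.45, 0], [0, 0, 0.5, -0.8, 0], [0, 0, 0.5, -0.8, 0], [0, 0, 0.5, -0.8, 0], [0, 0, 0.5, -0.8, 0], [0, 0, 0.5, -0.8, 0], [0, 0, 0.5, -0.8, 0], [0, 0, 0.5, -0.8, 0], [0, 0, 0.5, -0.8, 0], [0, 0, 0.5, -0.8, 0], [0, 0, 0.5, -0.8, 0], [0, 0, 0.5, -0.8, 0]]

```text
clock: 4.1
position: [0.2996, -0.3736, 0.3041]
ee_rot: [-0.5, -0.5, 0.5, -0.5]
ft_force: [1.0, -0.3, 0.9]
grip_width: 1.003
```

```bash
python3 -c "
from go import *
plan(.552,.010,.25,0)"
```

```text
t 4.1 pos [ 0.2996 -0.3736  0.3041] xaxis [ 0.    -0.001 -1.   ] jaw -0.0 grip 1.003 F [ 1.  -0.3  0.9]
tool units xyz [  2.16  10.08 -15.35] joints [ 1.22  0.03 -0.43  1.81  0.01  1.3   0.79]
turn about x (deg), jaw wants 0.0 -> x-turn -0.0
units after turn [  2.16  10.1  -15.34]
```

Emit:
arm_command:
  moves:
    - [[0, 0, 0.55, -0.83, 0], [0, 0, 0.55, -0.83, 0], [0, 0, 0.55, -0.83, 0], [0, 0, 0.55, -0.83, 0], [0, 0, 0.55, -0.83, 0], [0, 0, 0.55, -0.83, 0], [0, 0, 0.55, -0.83, 0], [0, 0, 0.55, -0.83, 0], [0, 0, 0.55, -0.83, 0], [0, 0, 0.55, -0.83, 0], [0, 0, 0.55, -0.83, 0], [0, 0, 0.55, -0.83, 0]]

```text
clock: 5.1
position: [0.4648, -0.1247, 0.3042]
ee_rot: [-0.5, -0.499, 0.5, -0.5]
ft_force: [0.3, -0.8, 0.2]
grip_width: 1.001
```

Emit:
arm_command:
  moves:
    - [[0, 0, 0.55, -0.83, 0], [0, 0, 0.55, -0.83, 0], [0, 0, 0.55, -0.83, 0], [0, 0, 0.55, -0.83, 0], [0, 0, 0.5, -0.8, 0], [0, 0, 0.4, -0.7, 0], [0.3, 0, 0.2, -0.3, 0], [0.6, 0, 0.1, -0.15, 0], [0.6, 0, 0, 0, 0], [0.5, 0, 0, 0, 0], [0, 0, 0, 0, 0]]

```text
clock: 6.02
position: [0.5491, 0.0045, 0.3039]
ee_rot: [-0.5, -0.499, 0.501, -0.5]
ft_force: [-1.2, -1.4, 0.3]
grip_width: 0.629
```

```bash
cat > look.py <<'E'
import sys
from ov import *
# look.py tag ; zoomed crops of both views, TCP axis marked
o=manip.get_obs(); p=np.array(o['position'])
L=[(np.array([p-[0,0,.06],p-[0,0,.2]]),(255,0,255))]
def box(n,c,w,h):
    u=proj(n,np.array([c]))[0].astype(int); l=int(np.clip(u[0]-w//2,0,640-w)); t=int(np.clip(u[1]-h//2,0,480-h)); return (l,t,l+w,t+h)
c=p-[0,0,.12]
if len(sys.argv)>2: c=np.array([float(v) for v in sys.argv[2:5]])
fs=[]
for n in('side','top'):
    im=manip.camera(n); cv2.imwrite(f'pics/{sys.argv[1]}_{n}_full.png',im[:,:,::-1]); f=f'pics/{sys.argv[1]}_{n}.png'; over(n,im,[],box(n,c,100,140),4,f); fs.append(cv2.imread(f))
cv2.imwrite(f'pics/{sys.argv[1]}.png',np.hstack(fs))
E
python3 -c "
from go import *
plan(.552,.010,.19,0)"; python3 look.py p1
```

```text
t 6.02 pos [0.5491 0.0045 0.3039] xaxis [-0.    -0.001 -1.   ] jaw -0.1 grip 0.629 F [-1.2 -1.4  0.3]
tool units xyz [ 4.56  0.12 -0.22] joints [ 0.63  0.26 -0.85  1.63  0.2   1.34 -0.25]
turn about x (deg), jaw wants 0.1 -> x-turn -0.1
units after turn [ 4.56  0.12 -0.22]
```

View pics/p1.png

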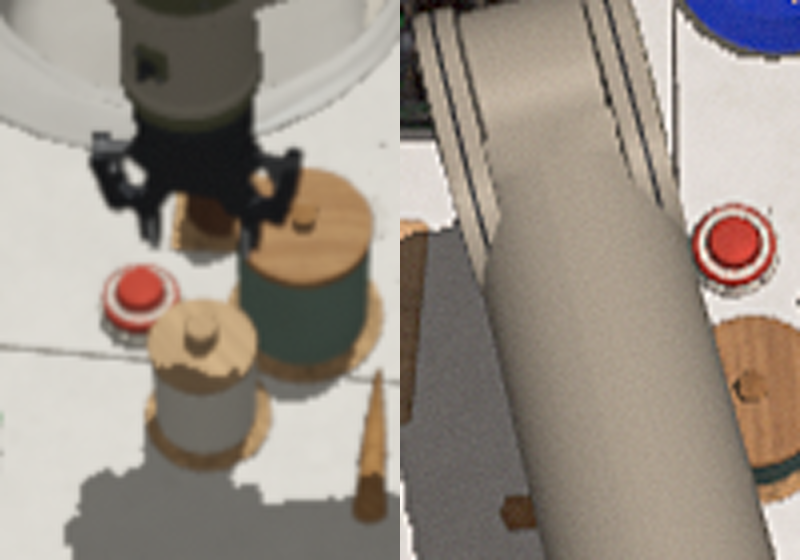

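Emit:
arm_command:
  moves:
    - [[0.45, 0.3, 0.12, -0.22, 0], [0.45, 0.6, 0, 0, 0], [0.45, 0.7, 0, 0, 0], [0.45, 0.7, 0, 0, 0], [0.45, 0.7, 0, 0, 0], [0.45, 0.6, 0, 0, 0], [0.45, 0.4, 0, 0, 0], [0.45, 0.3, 0, 0, 0], [0.45, 0, 0, 0, 0], [0.45, 0, 0, 0, 0]]

```text
clock: 6.95
position: [0.5525, 0.0115, 0.1966]
ee_rot: [0.5, 0.5, -0.5, 0.5]
ft_force: [-0.1, -0.1, -0.5]
grip_width: 0.55
```

```bash
python3 -c "
from go import *
plan(.552,.010,.188,0)"; python3 look.py p2
```

```text
t 6.95 pos [0.5525 0.0115 0.1966] xaxis [ 0.  0. -1.] jaw -0.0 grip 0.55 F [-0.1 -0.1 -0.5]
tool units xyz [ 0.34 -0.02  0.06] joints [ 0.58  0.37 -0.82  1.75  0.3   1.14 -0.32]
turn about x (deg), jaw wants 0.0 -> x-turn -0.0
units after turn [ 0.34 -0.02  0.06]
```

View pics/p2_side.png

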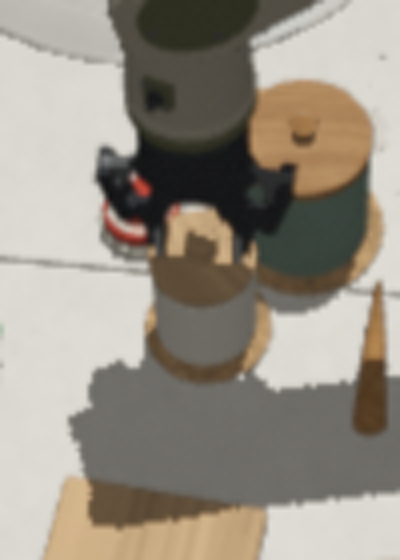

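Emit:
arm_command:
  moves:
    - [[0.45, 0.2, 0, 0.05, 0], [0.6, 0.13, 0, 0, 0], [0.8, 0, 0, 0, 0], [1, 0, 0, 0, 0], [1, 0, 0, 0, 0], [1, 0, 0, 0, 0], [1, 0, 0, 0, 0], [1, 0, 0, 0, 0], [1, 0, 0, 0, 0], [1, 0, 0, 0, 0]]
  force: 40

```text
clock: 7.88
position: [0.5523, 0.0102, 0.188]
ee_rot: [-0.5, -0.5, 0.5, -0.5]
ft_force: [0.2, 0.1, -4.0]
grip_width: 0.256
```

Emit:
arm_command:
  moves:
    - [[1, -0.1, 0, 0, 0], [1, -0.2, 0, 0, 0], [1, -0.3, 0, 0, 0], [1, -0.3, 0, 0, 0], [1, -0.3, 0, 0, 0], [1, -0.2, 0, 0, 0], [1, -0.2, 0, 0, 0]]

```text
clock: 8.47
position: [0.5526, 0.0102, 0.2291]
ee_rot: [0.5, 0.5, -0.5, 0.5]
ft_force: [0.0, -0.1, -4.6]
grip_width: 0.259
```

```bash
python3 -c "
from go import *
plan(.583,.402,.24,0)"; python3 look.py p3
```

```text
t 8.47 pos [0.5526 0.0102 0.2291] xaxis [ 0.001 -0.    -1.   ] jaw -0.0 grip 0.259 F [ 0.  -0.1 -4.6]
tool units xyz [ -0.44   1.2  -15.67] joints [ 0.6   0.34 -0.83  1.72  0.27  1.2  -0.3 ]
turn about x (deg), jaw wants 0.0 -> x-turn -0.0
units after turn [ -0.44   1.22 -15.67]
```

View pics/p3_side.png

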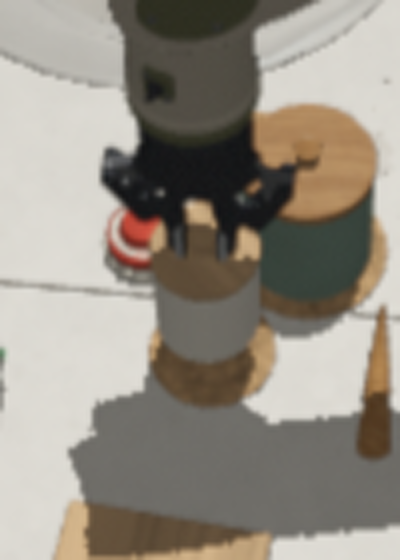

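Emit:
arm_command:
  moves:
    - [[1, 0, 0.02, -0.2, 0], [1, 0, 0.03, -0.4, 0], [1, 0, 0.05, -0.6, 0], [1, 0, 0.06, -0.75, 0], [1, 0, 0.06, -0.75, 0], [1, 0, 0.06, -0.75, 0], [1, 0, 0.06, -0.75, 0], [1, 0, 0.06, -0.75, 0], [1, 0, 0.06, -0.75, 0], [1, 0, 0.06, -0.75, 0], [1, 0, 0.06, -0.75, 0], [1, 0, 0.06, -0.75, 0]]

```text
clock: 9.57
position: [0.568, 0.2109, 0.2276]
ee_rot: [0.5, 0.5, -0.5, 0.5]
ft_force: [0.2, 0.6, -4.9]
grip_width: 0.256
```

Emit:
arm_command:
  moves:
    - [[1, 0, 0.06, -0.75, 0], [1, 0, 0.06, -0.75, 0], [1, 0, 0.06, -0.75, 0], [1, 0, 0.06, -0.75, 0], [1, 0, 0.06, -0.75, 0], [1, 0, 0.06, -0.75, 0], [1, 0, 0.06, -0.75, 0], [1, 0, 0.06, -0.75, 0], [1, 0, 0.05, -0.6, 0], [1, 0, 0.03, -0.4, 0], [1, 0, 0.02, -0.2, 0], [1, 0, 0, 0, 0]]

```text
clock: 10.57
position: [0.5824, 0.3904, 0.2276]
ee_rot: [0.5, 0.501, -0.5, 0.5]
ft_force: [-0.5, 1.2, -4.6]
grip_width: 0.258
```

```bash
python3 -c "
from go import *
plan(.583,.402,.196,0)"; python3 look.py p4
```

```text
t 10.57 pos [0.5824 0.3904 0.2276] xaxis [-0.001  0.    -1.   ] jaw 0.1 grip 0.258 F [-0.5  1.2 -4.6]
tool units xyz [ 1.26  0.03 -0.47] joints [-0.14  0.68 -0.81  1.29  0.48  1.37 -0.93]
turn about x (deg), jaw wants -0.1 -> x-turn 0.1
units after turn [ 1.26  0.03 -0.47]
```

View pics/p4_side.png

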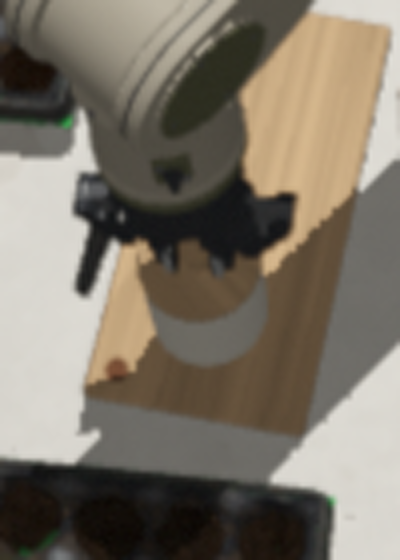

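Emit:
arm_command:
  moves:
    - [[1, 0.1, 0.02, -0.2, 0], [1, 0.2, 0, -0.2, 0], [1, 0.3, 0, 0, 0], [1, 0.25, 0, 0, 0], [1, 0.2, 0, 0, 0], [1, 0.1, 0, 0, 0], [1, 0.1, 0, 0, 0], [1, 0.05, 0, 0, 0], [1, 0, 0, 0, 0]]

```text
clock: 11.42
position: [0.5837, 0.3988, 0.1954]
ee_rot: [-0.5, -0.5, 0.5, -0.5]
ft_force: [-0.9, 0.5, -4.5]
grip_width: 0.259
```

```bash
python3 -c "
from go import *
plan(.583,.40,.195,0)"
```

```text
t 11.42 pos [0.5837 0.3988 0.1954] xaxis [-0. -0. -1.] jaw -0.0 grip 0.259 F [-0.9  0.5 -4.5]
tool units xyz [ 0.02 -0.03 -0.05] joints [-0.16  0.71 -0.8   1.31  0.5   1.32 -0.95]
turn about x (deg), jaw wants 0.0 -> x-turn -0.0
units after turn [ 0.02 -0.03 -0.05]
```

Emit:
arm_command:
  moves:
    - [[1, 0.04, 0, 0, 0], [1, 0, 0, 0, 0], [1, 0, 0, 0, 0]]

```text
clock: 11.67
position: [0.5839, 0.399, 0.195]
ee_rot: [0.5, 0.5, -0.5, 0.5]
ft_force: [-0.8, 0.4, -4.4]
grip_width: 0.258
```

Emit:
arm_command:
  moves:
    - [[1, 0.04, 0, 0, 0], [1, 0, 0, 0, 0], [1, 0, 0, 0, 0]]

```text
clock: 11.92
position: [0.5842, 0.3991, 0.1948]
ee_rot: [0.501, 0.5, -0.5, 0.5]
ft_force: [0.9, -0.0, 5.0]
grip_width: 0.258
```

Emit:
arm_command:
  moves:
    - [[0.7, 0, 0, 0, 0], [0.6, 0, 0, 0, 0], [0.5, 0, 0, 0, 0], [0.45, 0, 0, 0, 0], [0.45, -0.1, 0, 0, 0], [0.45, -0.2, 0, 0, 0], [0.45, -0.4, 0, 0, 0], [0.45, -0.6, 0, 0, 0], [0.45, -0.7, 0, 0, 0], [0.45, -0.6, 0, 0, 0], [0.45, -0.2, 0, 0, 0], [0.45, 0, 0, 0, 0]]

```text
clock: 12.92
position: [0.5841, 0.3995, 0.2664]
ee_rot: [0.501, 0.5, -0.499, 0.5]
ft_force: [0.8, 0.8, -0.9]
grip_width: 0.548
```

```bash
python3 -c "
from go import *
plan(.490,-.088,.26,0)"; python3 look.py p5 .583 .39 .06
```

```text
t 12.92 pos [0.5841 0.3995 0.2664] xaxis [ 0.003  0.002 -1.   ] jaw -0.1 grip 0.548 F [ 0.8  0.8 -0.9]
tool units xyz [ 0.2  -3.74 19.5 ] joints [-0.16  0.66 -0.82  1.23  0.47  1.44 -0.93]
turn about x (deg), jaw wants 0.1 -> x-turn -0.1
units after turn [ 0.2  -3.76 19.5 ]
```

View pics/p5.png

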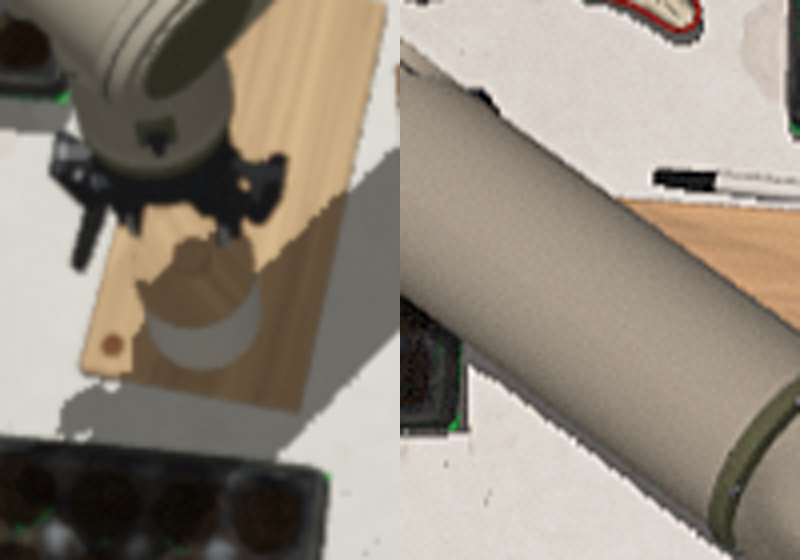

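Emit:
arm_command:
  moves:
    - [[0.45, 0, -0.1, 0.4, 0], [0.45, 0, -0.16, 0.8, 0], [0.45, 0, -0.16, 0.85, 0], [0.45, 0, -0.16, 0.85, 0], [0.45, 0, -0.16, 0.85, 0], [0.45, 0, -0.16, 0.85, 0], [0.45, 0, -0.16, 0.85, 0], [0.45, 0, -0.16, 0.85, 0], [0.45, 0, -0.16, 0.85, 0], [0.45, 0, -0.16, 0.85, 0], [0.45, 0, -0.16, 0.85, 0], [0.45, 0, -0.16, 0.85, 0]]

```text
clock: 14.02
position: [0.5363, 0.155, 0.2626]
ee_rot: [-0.5, -0.5, 0.501, -0.499]
ft_force: [1.6, 0.0, 0.2]
grip_width: 0.55
```

Emit:
arm_command:
  moves:
    - [[0.45, 0, -0.16, 0.85, 0], [0.45, 0, -0.16, 0.85, 0], [0.45, 0, -0.16, 0.85, 0], [0.45, 0, -0.16, 0.85, 0], [0.45, 0, -0.16, 0.85, 0], [0.45, 0, -0.16, 0.85, 0], [0.45, 0, -0.16, 0.85, 0], [0.45, 0, -0.16, 0.85, 0], [0.45, 0, -0.16, 0.85, 0], [0.45, 0, -0.16, 0.8, 0], [0.45, 0, -0.16, 0.8, 0], [0.45, 0, -0.1, 0.4, 0]]

```text
clock: 15.02
position: [0.4893, -0.0875, 0.2628]
ee_rot: [-0.5, -0.499, 0.501, -0.499]
ft_force: [0.3, -0.5, 0.7]
grip_width: 0.545
```

```bash
python3 -c "
from go import *
plan(.490,-.088,.206,0)"; python3 look.py p6
```

```text
t 15.02 pos [ 0.4893 -0.0875  0.2628] xaxis [-0.002 -0.    -1.   ] jaw -0.2 grip 0.545 F [ 0.3 -0.5  0.7]
tool units xyz [2.27 0.03 0.02] joints [ 0.81  0.15 -0.78  1.81  0.11  1.23 -0.  ]
turn about x (deg), jaw wants 0.2 -> x-turn -0.2
units after turn [2.27 0.03 0.02]
```

View pics/p6_side.png

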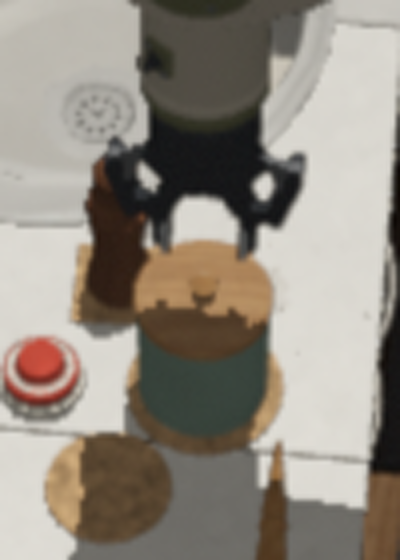

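Emit:
arm_command:
  moves:
    - [[0.45, 0.2, 0.02, 0, 0], [0.45, 0.5, 0, 0, 0], [0.45, 0.6, 0, 0, 0], [0.45, 0.5, 0, 0, 0], [0.45, 0.35, 0, 0, 0], [0.6, 0.15, 0, 0, 0], [0.8, 0, 0, 0, 0], [1, 0, 0, 0, 0], [1, 0, 0, 0, 0], [1, 0, 0, 0, 0], [1, 0, 0, 0, 0], [1, 0, 0, 0, 0]]
  force: 45

```text
clock: 16.12
position: [0.4909, -0.0849, 0.2064]
ee_rot: [0.5, 0.5, -0.5, 0.5]
ft_force: [0.0, -0.2, -2.7]
grip_width: 0.18
```

Emit:
arm_command:
  moves:
    - [[1, 0, 0, 0, 0], [1, 0, 0, 0, 0], [1, -0.1, 0, 0, 0], [1, -0.2, 0, 0, 0], [1, -0.3, 0, 0, 0], [1, -0.4, 0, 0, 0], [1, -0.4, 0, 0, 0], [1, -0.3, 0, 0, 0], [1, -0.2, 0, 0, 0]]

```text
clock: 16.87
position: [0.4913, -0.0848, 0.2553]
ee_rot: [0.5, 0.499, -0.5, 0.5]
ft_force: [0.5, -0.0, -3.4]
grip_width: 0.178
```

```bash
python3 -c "
from go import *
plan(.575,.297,.252,0)"; python3 look.py p7
```

```text
t 16.87 pos [ 0.4913 -0.0848  0.2553] xaxis [ 0.002 -0.001 -1.   ] jaw -0.0 grip 0.178 F [ 0.5 -0.  -3.4]
tool units xyz [  0.13   3.34 -15.27] joints [ 0.8   0.16 -0.78  1.82  0.12  1.21 -0.01]
turn about x (deg), jaw wants 0.0 -> x-turn -0.0
units after turn [  0.13   3.35 -15.27]
```

View pics/p7_side.png

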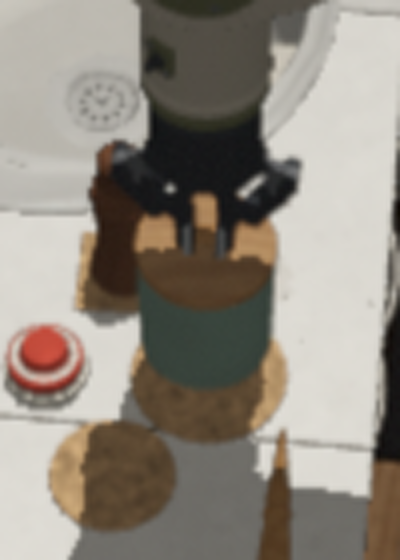

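Emit:
arm_command:
  moves:
    - [[1, 0, 0.05, -0.2, 0], [1, 0, 0.1, -0.4, 0], [1, 0, 0.13, -0.6, 0], [1, 0, 0.17, -0.75, 0], [1, 0, 0.17, -0.75, 0], [1, 0, 0.17, -0.75, 0], [1, 0, 0.17, -0.75, 0], [1, 0, 0.17, -0.75, 0], [1, 0, 0.17, -0.75, 0], [1, 0, 0.17, -0.75, 0], [1, 0, 0.17, -0.75, 0], [1, 0, 0.17, -0.75, 0]]

```text
clock: 17.97
position: [0.5359, 0.116, 0.2531]
ee_rot: [0.5, 0.5, -0.5, 0.5]
ft_force: [0.9, -0.6, -2.8]
grip_width: 0.178
```

Emit:
arm_command:
  moves:
    - [[1, 0, 0.17, -0.75, 0], [1, 0, 0.17, -0.75, 0], [1, 0, 0.17, -0.75, 0], [1, 0, 0.17, -0.75, 0], [1, 0, 0.17, -0.75, 0], [1, 0, 0.17, -0.75, 0], [1, 0, 0.17, -0.75, 0], [1, 0, 0.15, -0.7, 0], [1, 0, 0.1, -0.5, 0], [1, 0, 0.08, -0.3, 0], [1, 0, 0, -0.1, 0], [1, 0, 0, 0, 0]]

```text
clock: 18.97
position: [0.5739, 0.286, 0.2532]
ee_rot: [0.5, 0.5, -0.5, 0.5]
ft_force: [0.4, -0.3, -3.1]
grip_width: 0.183
```

```bash
python3 -c "
from go import *
plan(.575,.2975,.2145,0)"; python3 look.py p8
```

```text
t 18.97 pos [0.5739 0.286  0.2532] xaxis [-0.001  0.    -1.   ] jaw 0.0 grip 0.183 F [ 0.4 -0.3 -3.1]
tool units xyz [ 1.55  0.05 -0.46] joints [ 0.08  0.54 -0.85  1.45  0.41  1.34 -0.8 ]
turn about x (deg), jaw wants -0.0 -> x-turn 0.0
units after turn [ 1.55  0.05 -0.46]
```

View pics/p8.png

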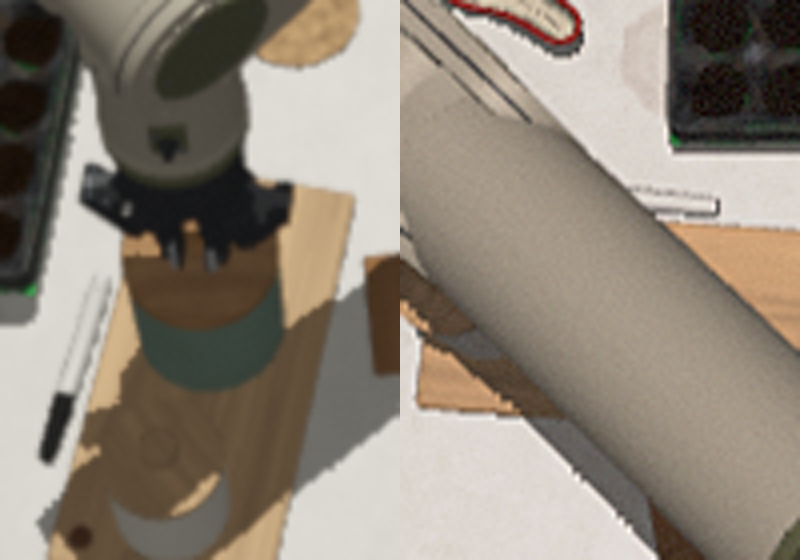

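Emit:
arm_command:
  moves:
    - [[1, 0.1, 0.03, -0.15, 0], [1, 0.25, 0, -0.15, 0], [1, 0.3, 0, 0, 0], [1, 0.3, 0, 0, 0], [1, 0.25, 0, 0, 0], [1, 0.15, 0, 0, 0], [1, 0.1, 0, 0, 0], [1, 0.07, 0, 0, 0], [1, 0, 0, 0, 0], [1, 0, 0, 0, 0]]

```text
clock: 19.9
position: [0.5752, 0.2927, 0.2158]
ee_rot: [0.5, 0.5, -0.5, 0.5]
ft_force: [0.2, 1.0, -3.2]
grip_width: 0.182
```

Emit:
arm_command:
  moves:
    - [[1, 0.04, 0, 0, 0], [1, 0, 0, 0, 0], [1, 0, 0, 0, 0]]

```text
clock: 20.15
position: [0.5752, 0.2927, 0.2148]
ee_rot: [0.5, 0.5, -0.5, 0.5]
ft_force: [0.2, 1.0, -2.9]
grip_width: 0.18
```

Emit:
arm_command:
  moves:
    - [[1, 0.04, 0, 0, 0], [1, 0, 0, 0, 0], [1, 0, 0, 0, 0]]

```text
clock: 20.4
position: [0.5751, 0.2927, 0.2136]
ee_rot: [-0.5, -0.5, 0.5, -0.5]
ft_force: [-0.6, 0.1, -3.1]
grip_width: 0.18
```

Emit:
arm_command:
  moves:
    - [[1, 0.03, 0, 0, 0], [1, 0, 0, 0, 0], [1, 0, 0, 0, 0]]

```text
clock: 20.65
position: [0.5752, 0.2926, 0.213]
ee_rot: [0.5, 0.5, -0.5, 0.5]
ft_force: [0.3, 0.0, -0.7]
grip_width: 0.182
```

Touching down; release and go up, then to the mill.

Emit:
arm_command:
  moves:
    - [[0.75, 0, 0, 0, 0], [0.65, 0, 0, 0, 0], [0.55, 0, 0, 0, 0], [0.45, 0, 0, 0, 0], [0.45, -0.1, 0, 0, 0], [0.45, -0.2, 0, 0, 0], [0.45, -0.4, 0, 0, 0], [0.45, -0.6, 0, 0, 0], [0.45, -0.6, 0, 0, 0], [0.45, -0.5, 0, 0, 0], [0.45, -0.2, 0, 0, 0], [0.45, 0, 0, 0, 0]]

```text
clock: 21.65
position: [0.5755, 0.2931, 0.2797]
ee_rot: [0.501, 0.499, -0.499, 0.5]
ft_force: [-0.3, 0.7, -0.5]
grip_width: 0.552
```

```bash
python3 -c "
from go import *
plan(.566,-.176,.28,0)"; python3 look.py p9 .575 .297 .05
```

```text
t 21.65 pos [0.5755 0.2931 0.2797] xaxis [ 0.002  0.001 -1.   ] jaw -0.0 grip 0.552 F [-0.3  0.7 -0.5]
tool units xyz [-0.03 -0.36 18.76] joints [ 0.06  0.53 -0.86  1.4   0.4   1.39 -0.8 ]
turn about x (deg), jaw wants 0.0 -> x-turn -0.0
units after turn [-0.03 -0.38 18.76]
```

View pics/p9.png

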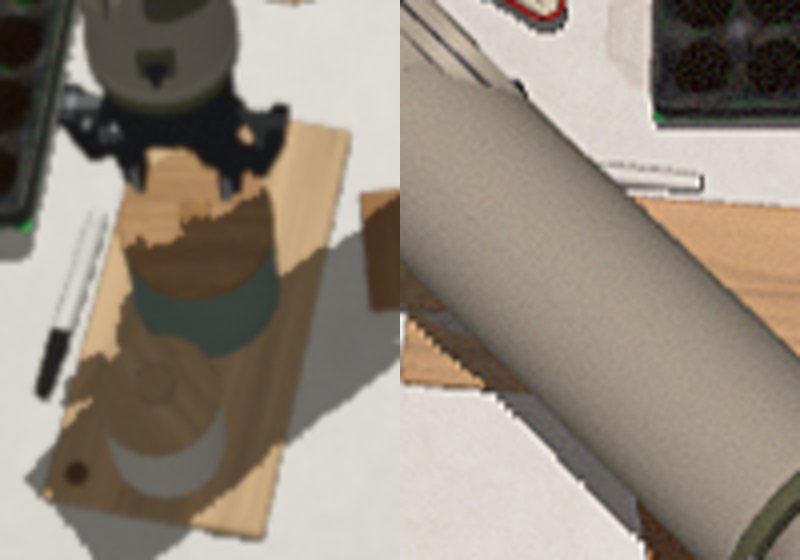

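Emit:
arm_command:
  moves:
    - [[0.2, 0, 0, 0.4, 0], [0.2, 0, -0.02, 0.8, 0], [0.2, 0, -0.02, 0.85, 0], [0.2, 0, -0.02, 0.85, 0], [0.2, 0, -0.02, 0.85, 0], [0.2, 0, -0.02, 0.85, 0], [0.2, 0, -0.02, 0.85, 0], [0.2, 0, -0.02, 0.85, 0], [0.2, 0, -0.02, 0.85, 0], [0.2, 0, -0.02, 0.85, 0], [0.2, 0, -0.02, 0.85, 0], [0.2, 0, -0.02, 0.85, 0]]

```text
clock: 22.75
position: [0.5688, 0.0482, 0.2771]
ee_rot: [-0.5, -0.5, 0.501, -0.499]
ft_force: [0.6, -0.8, 0.8]
grip_width: 0.797
```

Emit:
arm_command:
  moves:
    - [[0.2, 0, -0.02, 0.85, 0], [0.2, 0, -0.02, 0.85, 0], [0.2, 0, -0.02, 0.85, 0], [0.2, 0, -0.02, 0.85, 0], [0.2, 0, -0.02, 0.85, 0], [0.2, 0, -0.02, 0.85, 0], [0.2, 0, -0.02, 0.85, 0], [0.2, 0, -0.02, 0.85, 0], [0.2, 0, -0.02, 0.8, 0], [0.2, 0, 0, 0.6, 0], [0.2, 0, 0, 0.4, 0], [0.2, 0, 0, 0.1, 0]]

```text
clock: 23.75
position: [0.5643, -0.1696, 0.2773]
ee_rot: [-0.501, -0.499, 0.501, -0.499]
ft_force: [0.5, -1.2, 0.7]
grip_width: 0.797
```

```bash
python3 -c "
from go import *
plan(.566,-.176,.208,0)"; python3 look.py p10
```

```text
t 23.75 pos [ 0.5643 -0.1696  0.2773] xaxis [-0.001 -0.    -1.   ] jaw -0.2 grip 0.797 F [ 0.5 -1.2  0.7]
tool units xyz [2.77 0.07 0.26] joints [ 0.82  0.36 -0.75  1.56  0.25  1.32  0.03]
turn about x (deg), jaw wants 0.2 -> x-turn -0.2
units after turn [2.77 0.07 0.26]
```

View pics/p10.png

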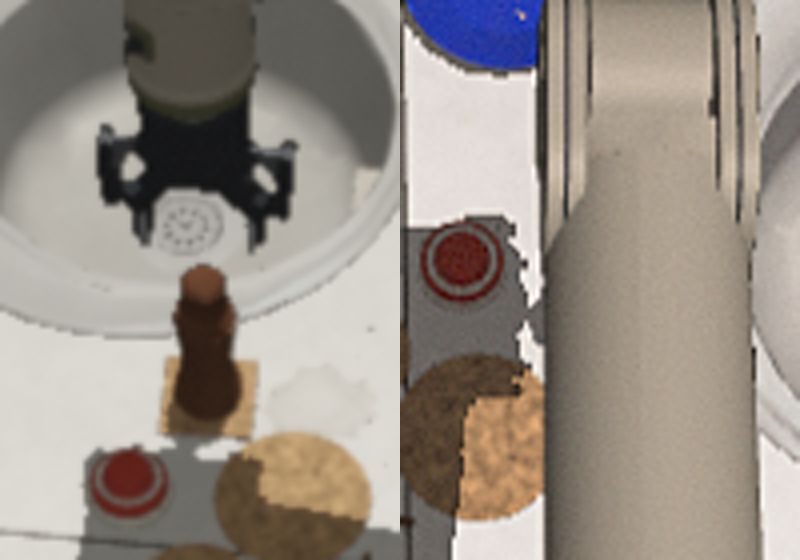

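Emit:
arm_command:
  moves:
    - [[0.2, 0.2, 0.05, 0.15, 0], [0.2, 0.5, 0.02, 0.06, 0], [0.2, 0.6, 0, 0, 0], [0.2, 0.5, 0, 0, 0], [0.2, 0.4, 0, 0, 0], [0.2, 0.3, 0, 0, 0], [0.2, 0.2, 0, 0, 0], [0.2, 0.1, 0, 0, 0], [0.2, 0, 0, 0, 0]]

```text
clock: 24.6
position: [0.5665, -0.1725, 0.2076]
ee_rot: [-0.5, -0.5, 0.5, -0.5]
ft_force: [0.6, 0.4, 0.3]
grip_width: 0.8
```

```bash
python3 -c "
from go import *
plan(.566,-.176,.203,0)"; python3 look.py p11
```

```text
t 24.6 pos [ 0.5665 -0.1725  0.2076] xaxis [-0.  0. -1.] jaw -0.0 grip 0.8 F [0.6 0.4 0.3]
tool units xyz [ 0.18 -0.02  0.14] joints [ 0.8   0.43 -0.73  1.64  0.3   1.19  0.  ]
turn about x (deg), jaw wants 0.0 -> x-turn -0.0
units after turn [ 0.18 -0.02  0.14]
```

View pics/p11_side.png

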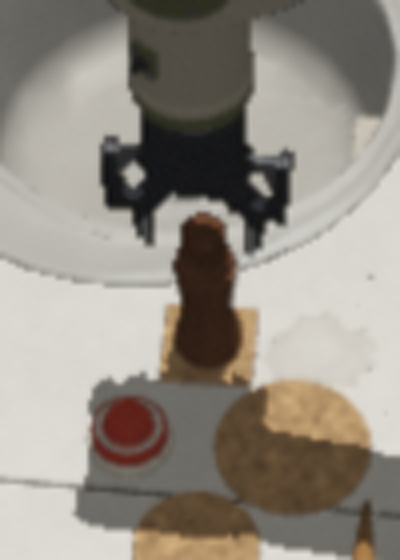

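Emit:
arm_command:
  moves:
    - [[0.2, 0.15, 0, 0.12, 0], [0.4, 0, 0, 0, 0], [0.5, 0, 0, 0, 0], [0.7, 0, 0, 0, 0], [1, 0, 0, 0, 0], [1, 0, 0, 0, 0], [1, 0, 0, 0, 0], [1, 0, 0, 0, 0], [1, 0, 0, 0, 0], [1, 0, 0, 0, 0]]
  force: 45

```text
clock: 25.53
position: [0.5666, -0.1756, 0.2045]
ee_rot: [-0.5, -0.5, 0.5, -0.5]
ft_force: [-2.4, 0.1, 4.6]
grip_width: 0.397
```

Emit:
arm_command:
  moves:
    - [[1, -0.1, 0, 0, 0], [1, -0.2, 0, 0, 0], [1, -0.3, 0, 0, 0], [1, -0.4, 0, 0, 0], [1, -0.5, 0, 0, 0], [1, -0.5, 0, 0, 0], [1, -0.5, 0, 0, 0], [1, -0.3, 0, 0, 0], [1, -0.1, 0, 0, 0], [1, 0, 0, 0, 0]]

```text
clock: 26.37
position: [0.5668, -0.1756, 0.2776]
ee_rot: [0.5, 0.499, -0.5, 0.5]
ft_force: [0.2, -0.4, -2.4]
grip_width: 0.395
```

```bash
python3 -c "
from go import *
plan(.567,.197,.28,0)"; python3 look.py p12
```

```text
t 26.37 pos [ 0.5668 -0.1756  0.2776] xaxis [ 0.001 -0.001 -1.   ] jaw -0.0 grip 0.395 F [ 0.2 -0.4 -2.4]
tool units xyz [ -0.11  -0.   -14.91] joints [ 0.82  0.37 -0.75  1.55  0.26  1.32  0.04]
turn about x (deg), jaw wants 0.0 -> x-turn -0.0
units after turn [-1.100e-01  1.000e-02 -1.491e+01]
```

View pics/p12_side.png

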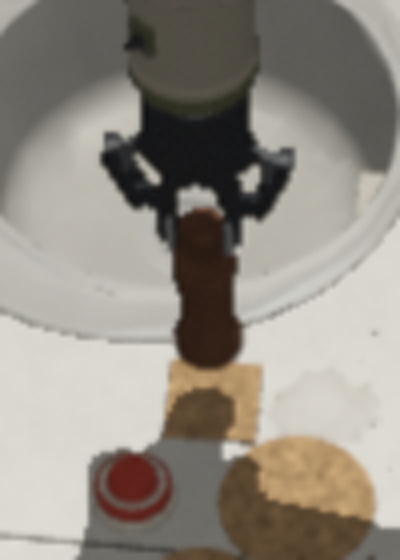

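Emit:
arm_command:
  moves:
    - [[1, 0, 0, -0.2, 0], [1, 0, 0, -0.4, 0], [1, 0, 0, -0.6, 0], [1, 0, 0, -0.75, 0], [1, 0, 0, -0.75, 0], [1, 0, 0, -0.75, 0], [1, 0, 0, -0.75, 0], [1, 0, 0, -0.75, 0], [1, 0, 0, -0.75, 0], [1, 0, 0, -0.75, 0], [1, 0, 0, -0.75, 0], [1, 0, 0, -0.75, 0]]

```text
clock: 27.47
position: [0.566, 0.026, 0.2766]
ee_rot: [0.5, 0.5, -0.5, 0.5]
ft_force: [0.3, -0.6, -3.4]
grip_width: 0.391
```

Emit:
arm_command:
  moves:
    - [[1, 0, 0, -0.75, 0], [1, 0, 0, -0.75, 0], [1, 0, 0, -0.75, 0], [1, 0, 0, -0.75, 0], [1, 0, 0, -0.75, 0], [1, 0, 0, -0.75, 0], [1, 0, 0, -0.75, 0], [1, 0, 0, -0.6, 0], [1, 0, 0, -0.5, 0], [1, 0, 0, -0.3, 0], [1, 0, 0, 0, 0], [1, 0, 0, 0, 0]]

```text
clock: 28.47
position: [0.5666, 0.1895, 0.2765]
ee_rot: [-0.5, -0.5, 0.5, -0.5]
ft_force: [-1.5, -0.2, -2.6]
grip_width: 0.398
```

```bash
python3 -c "
from go import *
plan(.567,.195,.2125,0)"; python3 look.py p13 .567 .25 .05
```

```text
t 28.47 pos [0.5666 0.1895 0.2765] xaxis [-0. -0. -1.] jaw -0.0 grip 0.398 F [-1.5 -0.2 -2.6]
tool units xyz [ 2.56  0.02 -0.22] joints [ 0.28  0.42 -0.88  1.54  0.33  1.34 -0.63]
turn about x (deg), jaw wants 0.0 -> x-turn -0.0
units after turn [ 2.56  0.02 -0.22]
```

View pics/p13_side.png

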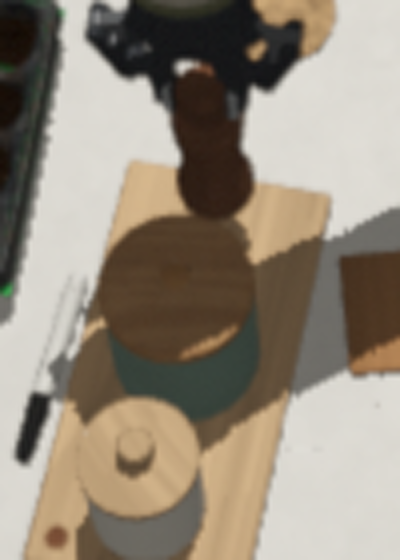

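Emit:
arm_command:
  moves:
    - [[1, 0.1, 0.02, -0.1, 0], [1, 0.3, 0, 0, 0], [1, 0.5, 0, 0, 0], [1, 0.5, 0, 0, 0], [1, 0.4, 0, 0, 0], [1, 0.3, 0, 0, 0], [1, 0.2, 0, 0, 0], [1, 0.1, 0, 0, 0], [1, 0.1, 0, 0, 0], [1, 0, 0, 0, 0], [1, 0, 0, 0, 0]]

```text
clock: 29.48
position: [0.5674, 0.192, 0.2145]
ee_rot: [0.5, 0.5, -0.5, 0.5]
ft_force: [-0.2, -0.7, -2.9]
grip_width: 0.395
```

Emit:
arm_command:
  moves:
    - [[1, 0.04, 0, 0, 0], [1, 0, 0, 0, 0], [1, 0, 0, 0, 0]]

```text
clock: 29.73
position: [0.5674, 0.1919, 0.2133]
ee_rot: [0.5, 0.5, -0.5, 0.5]
ft_force: [0.1, -0.6, -3.5]
grip_width: 0.392
```

Emit:
arm_command:
  moves:
    - [[1, 0.05, 0, 0, 0], [1, 0, 0, 0, 0], [1, 0, 0, 0, 0]]

```text
clock: 29.98
position: [0.5673, 0.1919, 0.2118]
ee_rot: [-0.5, -0.5, 0.5, -0.5]
ft_force: [0.0, 0.0, -3.0]
grip_width: 0.398
```

Emit:
arm_command:
  moves:
    - [[1, 0.04, 0, 0, 0], [1, 0, 0, 0, 0], [1, 0, 0, 0, 0]]

```text
clock: 30.23
position: [0.5675, 0.1922, 0.2116]
ee_rot: [0.5, 0.5, -0.5, 0.5]
ft_force: [-2.9, -0.4, 4.2]
grip_width: 0.395
```

Emit:
arm_command:
  moves:
    - [[0.5, 0, 0, 0, 0], [0.4, 0, 0, 0, 0], [0.3, 0, 0, 0, 0], [0.25, 0, 0, 0, 0], [0.2, -0.1, 0, 0, 0], [0.2, -0.3, 0, 0, 0], [0.2, -0.5, 0, 0, 0], [0.2, -0.6, 0, 0, 0], [0.2, -0.6, 0, 0, 0], [0.2, -0.4, 0, 0, 0], [0.2, -0.2, 0, 0, 0], [0.2, 0, 0, 0, 0]]

```text
clock: 31.23
position: [0.5677, 0.1922, 0.28]
ee_rot: [0.501, 0.499, -0.5, 0.5]
ft_force: [0.4, -0.1, 0.1]
grip_width: 0.798
```

```bash
python3 -c "
from go import *
plan(.610,-.080,.25,0)"; python3 look.py p14 .567 .25 .05; python3 - <<'E'
from o1 import *
S=cv2.imread('pics/p14_side_full.png')[:,:,::-1];T=cv2.imread('pics/p14_top_full.png')[:,:,::-1]
over('side',S,[],(255,165,345,275),5,'pics/b_s.png')
over('top',T,[],(265,190,380,275),6,'pics/b_t.png')
E
```

```text
t 31.23 pos [0.5677 0.1922 0.28  ] xaxis [ 0.002  0.    -1.   ] jaw -0.0 grip 0.798 F [ 0.4 -0.1  0.1]
tool units xyz [ 1.2   1.7  10.89] joints [ 0.28  0.42 -0.88  1.53  0.33  1.34 -0.63]
turn about x (deg), jaw wants 0.0 -> x-turn -0.0
units after turn [ 1.2   1.69 10.89]
```

View pics/p14.png

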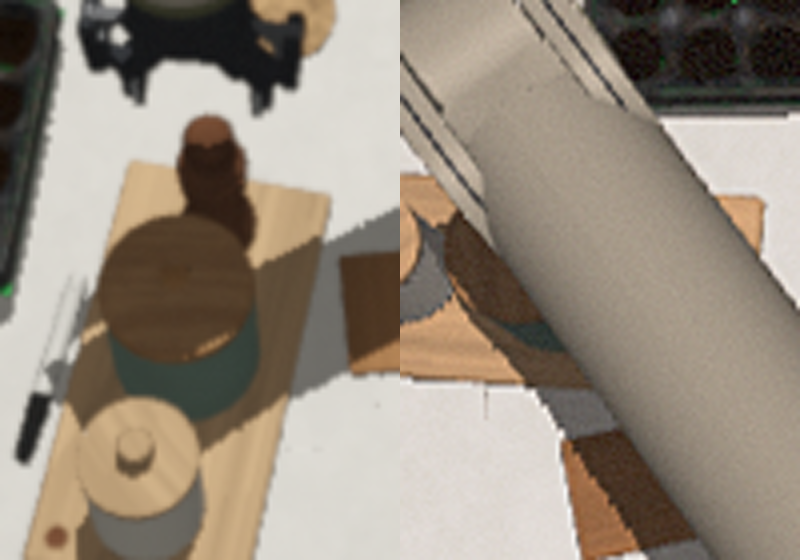

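View pics/b_s.png

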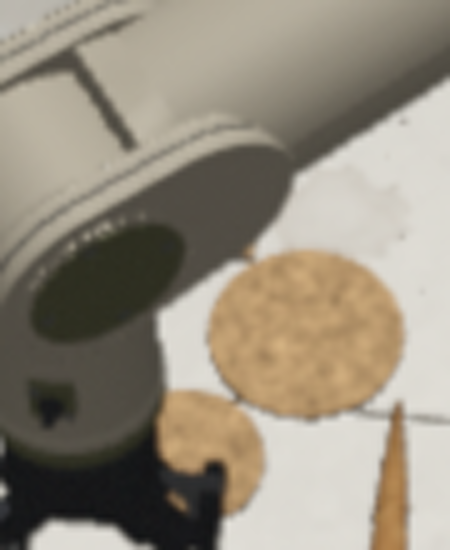

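View pics/b_t.png

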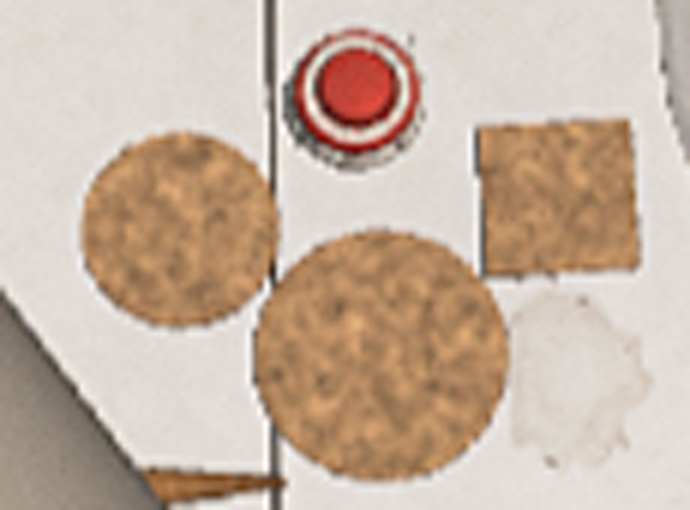

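```bash
python3 - <<'E'
from ov import *
def cv(p,s,l,t): return np.array(p,float)/s+[l,t]-.5+.5/s
t=lambda p,z:atz('top',cv(p,6,265,190),z).round(4)
s=lambda p,z:atz('side',cv(p,5,255,165),z).round(4)
print('large',t((381.5,355.5),.005),s((306,333),.005))
print('small',t((180.5,229.5),.005))
print('sq',np.mean([t(p,.005) for p in[(478,126),(632,120),(638,270),(486,275)]],0))
print('timer button/ring',t((357,86),.043),t((356,91),.03),s((101,299),.043))
# small coaster in side from p7 (unoccluded?)
im=cv2.imread('pics/p12_side_full.png'); 
over('side',im[:,:,::-1],[],(255,165,345,275),5,'pics/c_s.png')
E
```

```text
large [ 0.4886 -0.0877  0.005 ] [ 0.4887 -0.0876  0.005 ]
small [0.5512 0.0076 0.005 ]
sq [ 0.563975 -0.173625  0.005   ]
timer button/ring [ 0.6109 -0.078   0.043 ] [ 0.6117 -0.0774  0.03  ] [ 0.6113 -0.0753  0.043 ]
```

View pics/c_s.png

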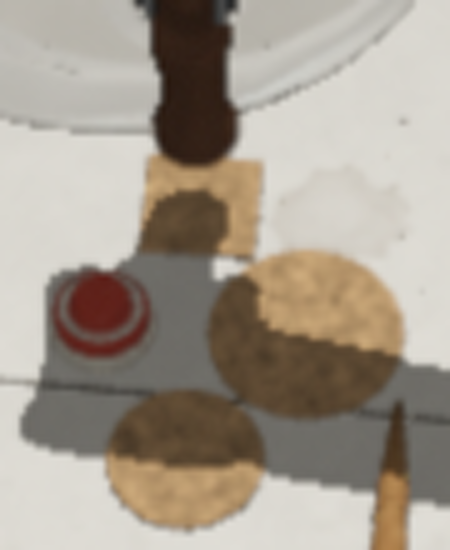

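Emit:
arm_command:
  moves:
    - [[0, 0, 0.06, 0.3, 0], [0, 0, 0.12, 0.7, 0], [0, 0, 0.13, 0.8, 0], [0, 0, 0.13, 0.8, 0], [0, 0.1, 0.13, 0.85, 0], [0, 0.1, 0.13, 0.85, 0], [0, 0.1, 0.13, 0.85, 0], [0, 0.2, 0.13, 0.85, 0], [0, 0.2, 0.13, 0.85, 0], [0, 0.2, 0.13, 0.85, 0], [0, 0.2, 0.13, 0.85, 0], [0, 0.2, 0.13, 0.85, 0]]

```text
clock: 32.33
position: [0.6038, -0.045, 0.2448]
ee_rot: [-0.5, -0.5, 0.501, -0.499]
ft_force: [-0.1, 1.2, 0.4]
grip_width: 0.997
```

Emit:
arm_command:
  moves:
    - [[0, 0.3, 0.13, 0.75, 0], [0, 0.3, 0.1, 0.55, 0], [0, 0.3, 0, 0, 0], [0, 0, 0, 0, 0], [0, 0, 0, 0, 0]]

```text
clock: 32.75
position: [0.6095, -0.0743, 0.2228]
ee_rot: [0.5, 0.501, -0.5, 0.5]
ft_force: [0.5, -0.6, -0.3]
grip_width: 0.999
```

```bash
python3 -c "
from go import *
plan(.611,-.077,.12,0)
def cv(p,s,l,t): return np.array(p,float)/s+[l,t]-.5+.5/s
s=lambda p,z:atz('side',cv(p,5,255,165),z).round(4)
print(s((185.5,459.5),.005),np.mean([s(p,.005) for p in[(148,156),(263,163),(252,256),(138,250)]],0))
"; python3 look.py p15
```

```text
t 32.75 pos [ 0.6095 -0.0743  0.2228] xaxis [-0.001  0.001 -1.   ] jaw 0.0 grip 0.999 F [ 0.5 -0.6 -0.3]
tool units xyz [4.11 0.07 0.11] joints [ 0.64  0.48 -0.77  1.56  0.34  1.25 -0.19]
turn about x (deg), jaw wants -0.0 -> x-turn 0.0
units after turn [4.11 0.07 0.11]
[0.551  0.0081 0.005 ] [ 0.5643  -0.17405  0.005  ]
```

View pics/p15.png

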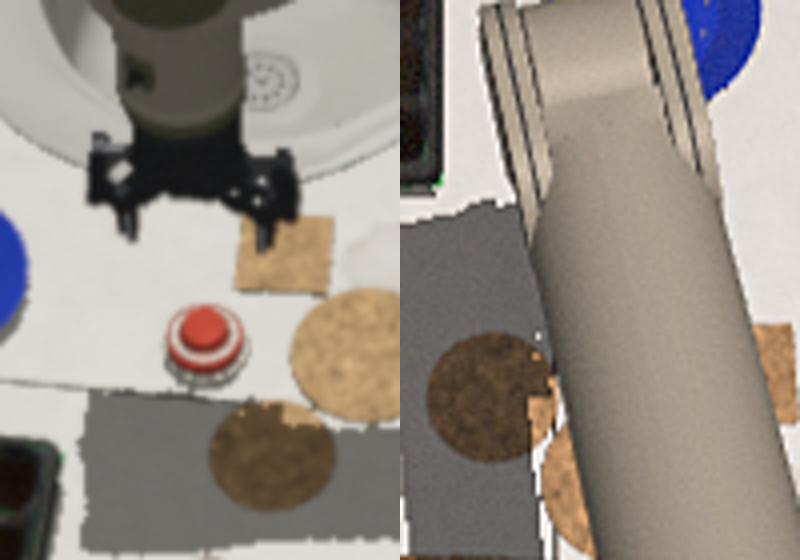

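Emit:
arm_command:
  moves:
    - [[0, 0.2, 0.05, 0.1, 0], [0, 0.5, 0, 0, 0], [0, 0.7, 0, 0, 0], [0, 0.7, 0, 0, 0], [0, 0.7, 0, 0, 0], [0, 0.6, 0, 0, 0], [0, 0.5, 0, 0, 0], [0, 0.2, 0, 0, 0], [0, 0, 0, 0, 0], [0, 0, 0, 0, 0]]

```text
clock: 33.68
position: [0.6114, -0.078, 0.1212]
ee_rot: [0.5, 0.5, -0.5, 0.5]
ft_force: [-0.5, 0.3, 1.4]
grip_width: 0.999
```

```bash
python3 -c "
from go import *
plan(.611,-.077,.086,0)
"; python3 look.py p16
```

```text
t 33.68 pos [ 0.6114 -0.078   0.1212] xaxis [ 0.  0. -1.] jaw -0.0 grip 0.999 F [-0.5  0.3  1.4]
tool units xyz [ 1.41 -0.01 -0.04] joints [ 0.6   0.58 -0.72  1.64  0.43  1.08 -0.24]
turn about x (deg), jaw wants 0.0 -> x-turn -0.0
units after turn [ 1.41 -0.01 -0.04]
```

View pics/p16_side.png

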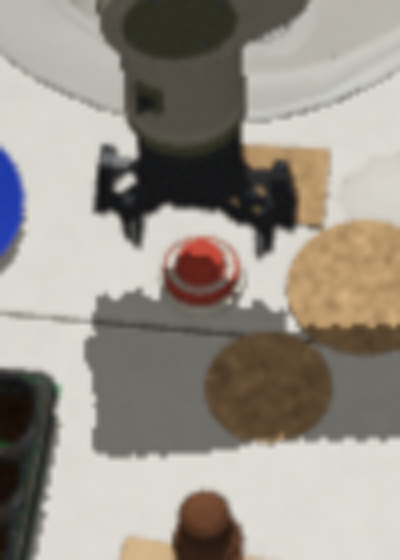

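Emit:
arm_command:
  moves:
    - [[0, 0.3, 0, 0, 0], [0, 0.4, 0, 0, 0], [0, 0.4, 0, 0, 0], [0, 0.25, 0, 0, 0], [0, 0, 0, 0, 0], [0.15, 0, 0, 0, 0], [0.25, 0, 0, 0, 0], [0.4, 0, 0, 0, 0], [0.6, 0, 0, 0, 0], [0.6, 0, 0, 0, 0], [0.6, 0, 0, 0, 0], [0.6, 0, 0, 0, 0]]
  force: 40

```text
clock: 34.78
position: [0.6114, -0.0781, 0.0882]
ee_rot: [0.5, 0.499, -0.5, 0.5]
ft_force: [-2.0, -0.0, 5.4]
grip_width: 0.656
```

Emit:
arm_command:
  moves:
    - [[0.7, -0.1, 0, 0, 0], [0.7, -0.2, 0, 0, 0], [0.7, -0.3, 0, 0, 0], [0.7, -0.5, 0, 0, 0], [0.7, -0.6, 0, 0, 0], [0.7, -0.6, 0, 0, 0], [0.7, -0.4, 0, 0, 0], [0.7, -0.2, 0, 0, 0], [0.7, 0, 0, 0, 0]]

```text
clock: 35.53
position: [0.6118, -0.0782, 0.1615]
ee_rot: [0.501, 0.499, -0.5, 0.501]
ft_force: [0.2, 0.3, -1.2]
grip_width: 0.657
```

```bash
python3 -c "
from go import *
plan(.427,.235,.16,0)
"; python3 look.py p17
```

```text
t 35.53 pos [ 0.6118 -0.0782  0.1615] xaxis [ 0.002 -0.001 -1.   ] jaw -0.1 grip 0.657 F [ 0.2  0.3 -1.2]
tool units xyz [  0.03  -7.4  -12.52] joints [ 0.62  0.54 -0.74  1.61  0.39  1.14 -0.22]
turn about x (deg), jaw wants 0.1 -> x-turn -0.1
units after turn [  0.03  -7.39 -12.53]
```

View pics/p17_side.png

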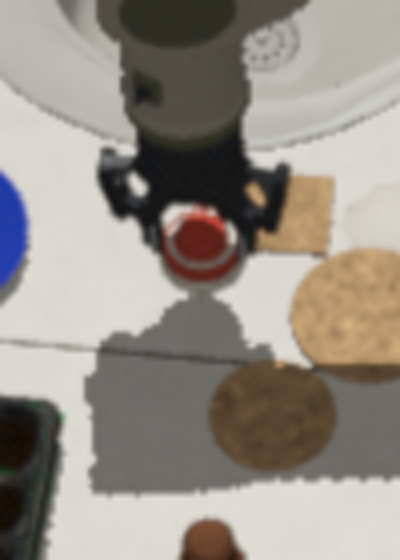

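Emit:
arm_command:
  moves:
    - [[0.7, 0, -0.2, -0.1, 0], [0.7, 0, -0.4, -0.3, 0], [0.7, 0, -0.6, -0.4, 0], [0.7, 0, -0.7, -0.5, 0], [0.7, 0, -0.7, -0.5, 0], [0.7, 0, -0.7, -0.5, 0], [0.7, 0, -0.7, -0.5, 0], [0.7, 0, -0.7, -0.5, 0], [0.7, 0, -0.7, -0.5, 0], [0.7, 0, -0.7, -0.6, 0], [0.7, 0, -0.6, -0.6, 0], [0.7, 0, -0.5, -0.7, 0]]

```text
clock: 36.63
position: [0.4293, 0.0646, 0.1588]
ee_rot: [-0.5, -0.5, 0.501, -0.499]
ft_force: [0.1, 0.1, -0.1]
grip_width: 0.656
```

Emit:
arm_command:
  moves:
    - [[0.7, 0, -0.2, -0.75, 0], [0.7, 0, 0, -0.75, 0], [0.7, 0, 0, -0.75, 0], [0.7, 0, 0, -0.75, 0], [0.7, 0, 0, -0.75, 0], [0.7, 0, 0, -0.75, 0], [0.7, 0, 0, -0.75, 0], [0.7, 0, 0, -0.7, 0], [0.7, 0, 0, -0.5, 0], [0.7, 0, 0, -0.3, 0], [0.7, 0, 0, -0.1, 0], [0.7, 0, 0, 0, 0]]

```text
clock: 37.63
position: [0.4259, 0.2359, 0.1593]
ee_rot: [-0.5, -0.5, 0.5, -0.5]
ft_force: [0.1, -1.0, -1.1]
grip_width: 0.658
```

```bash
python3 -c "
from go import *
plan(.427,.235,.098,0)
"; python3 look.py p18
```

```text
t 37.63 pos [0.4259 0.2359 0.1593] xaxis [-0.001 -0.    -1.   ] jaw 0.0 grip 0.658 F [ 0.1 -1.  -1.1]
tool units xyz [2.45 0.05 0.03] joints [ 0.29  0.32 -0.99  1.94  0.31  1.04 -0.84]
turn about x (deg), jaw wants -0.0 -> x-turn 0.0
units after turn [2.45 0.05 0.03]
```

View pics/p18.png

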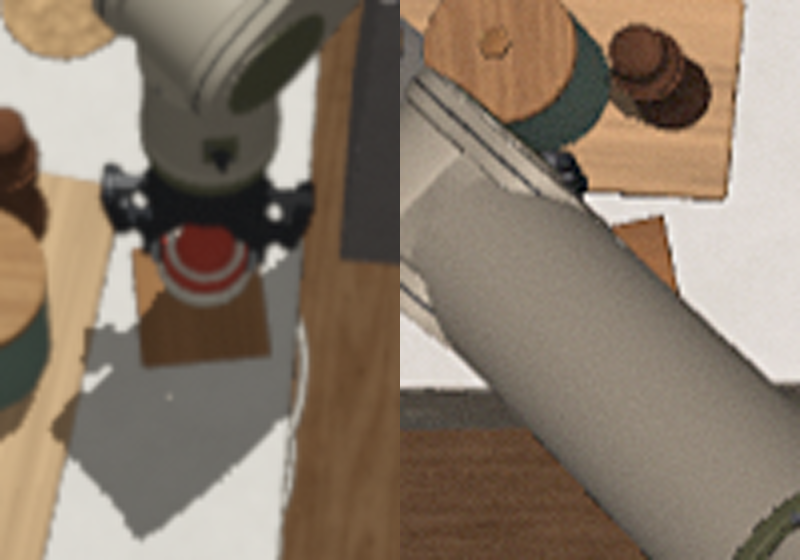

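Emit:
arm_command:
  moves:
    - [[0.7, 0.2, 0.05, 0.05, 0], [0.7, 0.4, 0, 0, 0], [0.7, 0.5, 0, 0, 0], [0.7, 0.5, 0, 0, 0], [0.7, 0.4, 0, 0, 0], [0.7, 0.2, 0, 0, 0], [0.7, 0.1, 0, 0, 0], [0.7, 0.08, 0, 0, 0], [0.7, 0, 0, 0, 0], [0.7, 0, 0, 0, 0]]

```text
clock: 38.57
position: [0.4277, 0.2347, 0.1004]
ee_rot: [0.5, 0.5, -0.5, 0.5]
ft_force: [0.4, -0.0, -0.5]
grip_width: 0.66
```

```bash
python3 -c "
from go import *
plan(.427,.234,.098,0)
"; python3 look.py p19
```

```text
t 38.57 pos [0.4277 0.2347 0.1004] xaxis [ 0.  0. -1.] jaw -0.0 grip 0.66 F [ 0.4 -0.  -0.5]
tool units xyz [ 0.1  -0.03  0.03] joints [ 0.22  0.42 -0.93  1.98  0.41  0.94 -0.92]
turn about x (deg), jaw wants 0.0 -> x-turn -0.0
units after turn [ 0.1  -0.03  0.03]
```

View pics/p19_side.png

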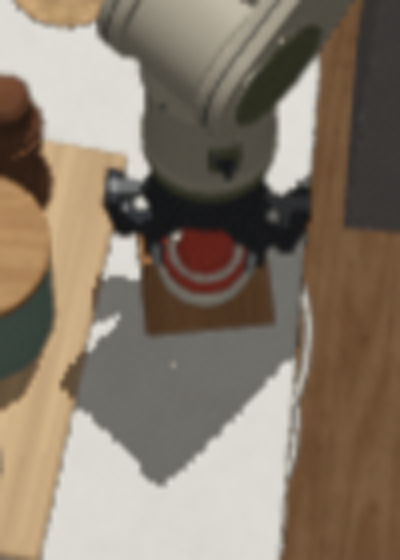

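Emit:
arm_command:
  moves:
    - [[0.7, 0.08, 0, 0, 0], [0.7, 0.04, 0, 0, 0], [0.7, 0, 0, 0, 0], [0.7, 0, 0, 0, 0]]

```text
clock: 39.0
position: [0.4276, 0.2345, 0.0971]
ee_rot: [-0.5, -0.5, 0.5, -0.5]
ft_force: [1.2, 0.6, -0.7]
grip_width: 0.658
```

Emit:
arm_command:
  moves:
    - [[0.7, 0.04, 0, 0, 0], [0.7, 0, 0, 0, 0], [0.7, 0, 0, 0, 0]]

```text
clock: 39.25
position: [0.4277, 0.2346, 0.0965]
ee_rot: [-0.5, -0.5, 0.5, -0.5]
ft_force: [-1.3, -2.1, 5.6]
grip_width: 0.652
```

Contact on the tile. Open and rise.

Emit:
arm_command:
  moves:
    - [[0.25, 0, 0, 0, 0], [0.15, 0, 0, 0, 0], [0.05, 0, 0, 0, 0], [0, 0, 0, 0, 0], [0, -0.1, 0, 0, 0], [0, -0.3, 0, 0, 0], [0, -0.6, 0, 0, 0], [0, -0.8, 0, 0, 0], [0, -0.8, 0, 0, 0], [0, -0.8, 0, 0, 0], [0, -0.8, 0, 0, 0], [0, -0.8, 0, 0, 0]]

```text
clock: 40.25
position: [0.4274, 0.2347, 0.2227]
ee_rot: [0.5, 0.5, -0.5, 0.5]
ft_force: [0.3, 0.8, 0.5]
grip_width: 1.001
```

Emit:
arm_command:
  moves:
    - [[0.2, -0.8, 0, 0, 0], [0.2, -0.8, 0, 0, 0], [0.2, -0.8, 0, 0, 0], [0.2, -0.4, 0, 0, 0], [0.2, -0.1, 0, 0, 0], [0.2, 0, 0, 0, 0]]

```text
clock: 40.75
position: [0.4276, 0.2345, 0.2939]
ee_rot: [0.5, 0.499, -0.5, 0.5]
ft_force: [-0.5, -0.2, -0.4]
grip_width: 0.793
```

```bash
python3 -c "
from go import *
plan(.567,.192,.28,0)
"; python3 look.py p20 .48 .24 .03
```

```text
t 40.75 pos [0.4276 0.2345 0.2939] xaxis [ 0.001 -0.    -1.   ] jaw -0.1 grip 0.793 F [-0.5 -0.2 -0.4]
tool units xyz [0.56 5.58 1.7 ] joints [ 0.4   0.14 -1.06  1.78  0.13  1.29 -0.69]
turn about x (deg), jaw wants 0.1 -> x-turn -0.1
units after turn [0.56 5.57 1.7 ]
```

View pics/p20.png

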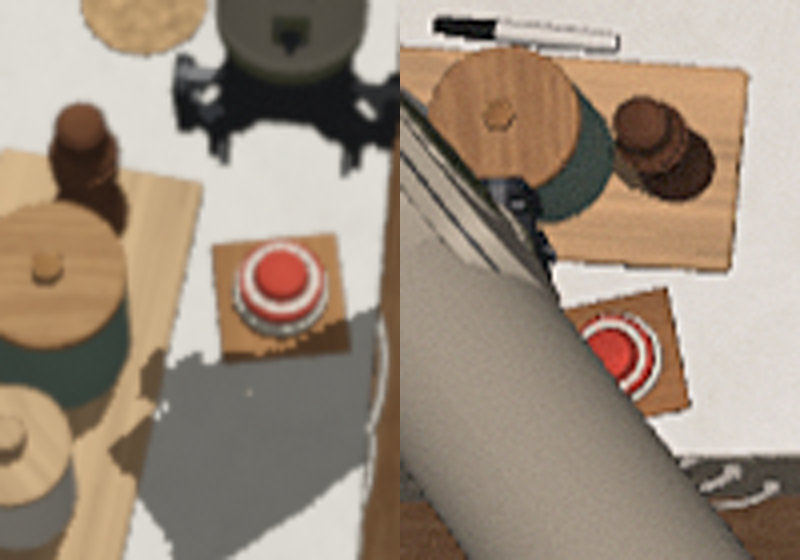

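Emit:
arm_command:
  moves:
    - [[0.2, 0, 0.3, 0.1, 0], [0.2, 0, 0.6, 0.2, 0], [0.2, 0, 0.8, 0.25, 0], [0.2, 0, 0.8, 0.25, 0], [0.2, 0.06, 0.8, 0.25, 0], [0.2, 0.1, 0.8, 0.25, 0], [0.2, 0.2, 0.7, 0.2, 0], [0.2, 0.2, 0.5, 0.15, 0], [0.2, 0, 0.28, 0.05, 0], [0.2, 0, 0, 0, 0], [0.2, 0, 0, 0, 0]]

```text
clock: 41.77
position: [0.5667, 0.1923, 0.2791]
ee_rot: [0.5, 0.5, -0.5, 0.5]
ft_force: [-0.6, 0.6, 0.3]
grip_width: 0.806
```

```bash
python3 -c "
from go import *
plan(.567,.192,.2115,0)
"; python3 look.py p21 .567 .19 .1
```

```text
t 41.77 pos [0.5667 0.1923 0.2791] xaxis [-0.001  0.    -1.   ] jaw -0.0 grip 0.806 F [-0.6  0.6  0.3]
tool units xyz [2.71 0.01 0.01] joints [ 0.31  0.44 -0.94  1.53  0.36  1.35 -0.65]
turn about x (deg), jaw wants 0.0 -> x-turn -0.0
units after turn [2.71 0.01 0.01]
```

View pics/p21_side.png

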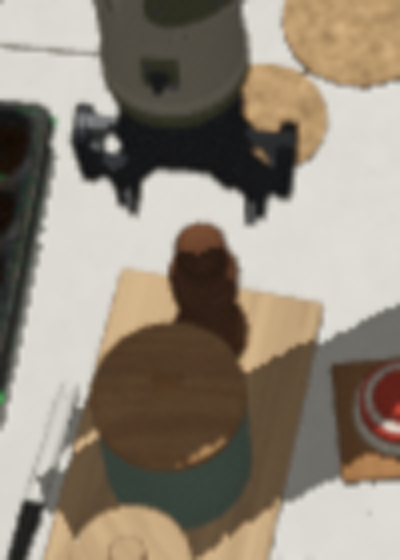

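Emit:
arm_command:
  moves:
    - [[0.2, 0.2, 0, 0, 0], [0.2, 0.5, 0, 0, 0], [0.2, 0.6, 0, 0, 0], [0.2, 0.6, 0, 0, 0], [0.2, 0.4, 0, 0, 0], [0.2, 0.3, 0, 0, 0], [0.2, 0.1, 0, 0, 0], [0.4, 0, 0, 0, 0], [0.5, 0, 0, 0, 0], [0.7, 0, 0, 0, 0], [1, 0, 0, 0, 0], [1, 0, 0, 0, 0]]
  force: 45

```text
clock: 42.87
position: [0.5673, 0.1922, 0.2132]
ee_rot: [0.501, 0.5, -0.5, 0.5]
ft_force: [-1.1, -0.5, 6.5]
grip_width: 0.396
```

Emit:
arm_command:
  moves:
    - [[1, 0, 0, 0, 0], [1, 0, 0, 0, 0], [1, 0, 0, 0, 0], [1, -0.1, 0, 0, 0], [1, -0.2, 0, 0, 0], [1, -0.4, 0, 0, 0], [1, -0.5, 0, 0, 0], [1, -0.5, 0, 0, 0], [1, -0.4, 0, 0, 0], [1, -0.3, 0, 0, 0], [1, -0.1, 0, 0, 0], [1, 0, 0, 0, 0]]

```text
clock: 43.87
position: [0.5672, 0.192, 0.2755]
ee_rot: [0.501, 0.499, -0.5, 0.5]
ft_force: [-0.4, -0.9, -3.6]
grip_width: 0.392
```

```bash
python3 -c "
from go import *
plan(.5645,-.174,.27,0)
"; python3 look.py p22 .567 .19 .1
```

```text
t 43.87 pos [0.5672 0.192  0.2755] xaxis [ 0.001  0.    -1.   ] jaw -0.1 grip 0.392 F [-0.4 -0.9 -3.6]
tool units xyz [ 0.22 -0.1  14.64] joints [ 0.31  0.44 -0.93  1.54  0.36  1.34 -0.66]
turn about x (deg), jaw wants 0.1 -> x-turn -0.1
units after turn [ 0.22 -0.11 14.64]
```

View pics/p22_side.png

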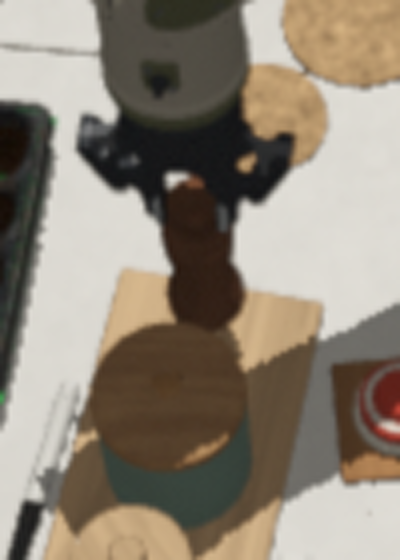

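Emit:
arm_command:
  moves:
    - [[1, 0, 0, 0.2, 0], [1, 0, 0, 0.4, 0], [1, 0, 0, 0.6, 0], [1, 0, -0.02, 0.75, 0], [1, 0, 0, 0.75, 0], [1, 0, 0, 0.75, 0], [1, 0, -0.02, 0.75, 0], [1, 0, 0, 0.75, 0], [1, 0, -0.02, 0.75, 0], [1, 0, 0, 0.75, 0], [1, 0, -0.02, 0.75, 0], [1, 0, 0, 0.75, 0]]

```text
clock: 44.97
position: [0.5644, -0.0089, 0.2743]
ee_rot: [-0.5, -0.5, 0.501, -0.5]
ft_force: [0.5, 0.3, -3.0]
grip_width: 0.391
```

Emit:
arm_command:
  moves:
    - [[1, 0, 0, 0.75, 0], [1, 0, -0.02, 0.75, 0], [1, 0, 0, 0.75, 0], [1, 0, 0, 0.75, 0], [1, 0, 0, 0.75, 0], [1, 0, 0, 0.75, 0], [1, 0, 0, 0.7, 0], [1, 0, 0, 0.55, 0], [1, 0, 0, 0.4, 0], [1, 0, 0, 0.2, 0], [1, 0, 0, 0, 0], [1, 0, 0, 0, 0]]

```text
clock: 45.97
position: [0.5643, -0.1649, 0.2747]
ee_rot: [0.5, 0.5, -0.5, 0.5]
ft_force: [-0.5, 0.1, -3.5]
grip_width: 0.393
```

```bash
python3 -c "
from go import *
plan(.5645,-.174,.208,0)
"; python3 look.py p23
```

```text
t 45.97 pos [ 0.5643 -0.1649  0.2747] xaxis [ 0.     0.001 -1.   ] jaw -0.0 grip 0.393 F [-0.5  0.1 -3.5]
tool units xyz [2.67 0.01 0.37] joints [ 0.87  0.38 -0.83  1.57  0.29  1.32 -0.  ]
turn about x (deg), jaw wants 0.0 -> x-turn -0.0
units after turn [2.67 0.01 0.37]
```

View pics/p23_side.png

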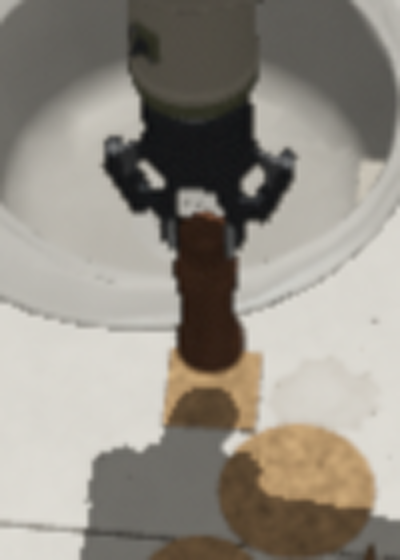

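Emit:
arm_command:
  moves:
    - [[1, 0.1, 0, 0.2, 0], [1, 0.3, 0.01, 0.17, 0], [1, 0.5, 0, 0, 0], [1, 0.5, 0, 0, 0], [1, 0.5, 0, 0, 0], [1, 0.3, 0, 0, 0], [1, 0.2, 0, 0, 0], [1, 0.1, 0, 0, 0], [1, 0.06, 0, 0, 0], [1, 0, 0, 0, 0], [1, 0, 0, 0, 0]]

```text
clock: 46.98
position: [0.5648, -0.1748, 0.2111]
ee_rot: [0.5, 0.5, -0.5, 0.5]
ft_force: [-0.3, 0.8, -2.9]
grip_width: 0.397
```

```bash
python3 -c "
from go import *
plan(.5642,-.174,.206,0)
"; python3 look.py p24; python3 - <<'E'
from o1 import *
S=cv2.imread('pics/p24_side_full.png')[:,:,::-1]
over('side',S,[(circ(.564,-.174,.0075,.027),G),(rect(.5642,-.174,.005,.074,.074,.02),B)],(260,150,330,230),7,'pics/d_s.png')
E
```

```text
t 46.98 pos [ 0.5648 -0.1748  0.2111] xaxis [ 0.001 -0.    -1.   ] jaw -0.0 grip 0.397 F [-0.3  0.8 -2.9]
tool units xyz [ 0.21 -0.02 -0.03] joints [ 0.86  0.44 -0.81  1.64  0.34  1.21 -0.02]
turn about x (deg), jaw wants 0.0 -> x-turn -0.0
units after turn [ 0.21 -0.02 -0.03]
```

View pics/d_s.png

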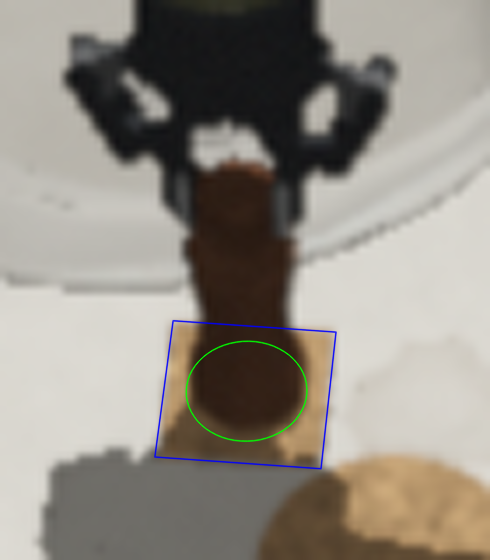

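Emit:
arm_command:
  moves:
    - [[1, 0.08, 0, -0.05, 0], [1, 0.04, 0, 0, 0], [1, 0, 0, 0, 0], [1, 0, 0, 0, 0]]

```text
clock: 47.42
position: [0.5645, -0.1735, 0.2076]
ee_rot: [-0.5, -0.5, 0.5, -0.5]
ft_force: [-0.6, 0.2, -2.9]
grip_width: 0.394
```

Emit:
arm_command:
  moves:
    - [[1, 0.04, 0, 0, 0], [1, 0.02, 0, 0, 0], [1, 0, 0, 0, 0], [1, 0, 0, 0, 0]]

```text
clock: 47.75
position: [0.5646, -0.1736, 0.2063]
ee_rot: [0.5, 0.5, -0.5, 0.5]
ft_force: [-0.2, -0.6, -1.3]
grip_width: 0.392
```

Emit:
arm_command:
  moves:
    - [[1, 0.02, 0, 0, 0], [1, 0, 0, 0, 0], [0.5, 0, 0, 0, 0], [0.4, 0, 0, 0, 0], [0.3, 0, 0, 0, 0], [0.2, 0, 0, 0, 0], [0.2, -0.1, 0, 0, 0], [0.2, -0.3, 0, 0, 0], [0.2, -0.5, 0, 0, 0], [0.2, -0.7, 0, 0, 0], [0.2, -0.7, 0, 0, 0], [0.2, -0.6, 0, 0, 0]]

```text
clock: 48.75
position: [0.5648, -0.1734, 0.2807]
ee_rot: [0.5, 0.499, -0.5, 0.5]
ft_force: [-0.3, 0.6, 0.2]
grip_width: 0.801
```

```bash
python3 -c "
from go import *
plan(.575,.293,.285,0)
"; python3 look.py p25; python3 - <<'E'
from o1 import *
S=cv2.imread('pics/p25_side_full.png')[:,:,::-1]
over('side',S,[(circ(.5642,-.174,.005,.027),G),(rect(.5642,-.174,.005,.074,.074,.02),B)],(260,150,330,230),7,'pics/e_s.png')
E
```

```text
t 48.75 pos [ 0.5648 -0.1734  0.2807] xaxis [ 0.002 -0.001 -1.   ] jaw -0.0 grip 0.801 F [-0.3  0.6  0.2]
tool units xyz [ -0.18   0.4  -18.66] joints [ 0.88  0.38 -0.83  1.55  0.29  1.33  0.01]
turn about x (deg), jaw wants 0.0 -> x-turn -0.0
units after turn [ -0.18   0.41 -18.66]
```

View pics/e_s.png

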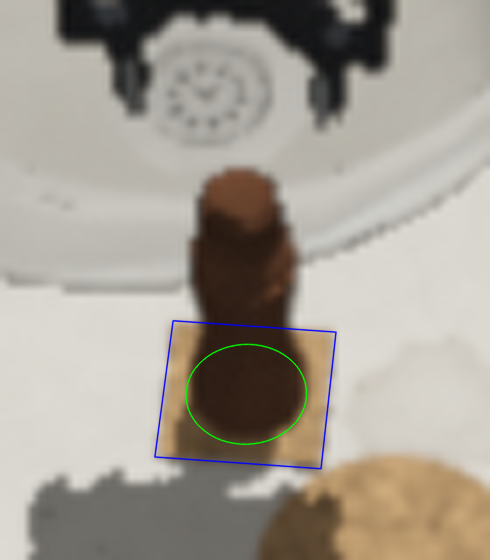

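Emit:
arm_command:
  moves:
    - [[0.45, 0, 0, -0.4, 0], [0.45, 0, 0.02, -0.8, 0], [0.45, 0, 0.02, -0.85, 0], [0.45, 0, 0.02, -0.85, 0], [0.45, 0, 0.02, -0.85, 0], [0.45, 0, 0.02, -0.85, 0], [0.45, 0, 0.02, -0.85, 0], [0.45, 0, 0.02, -0.85, 0], [0.45, 0, 0.02, -0.85, 0], [0.45, 0, 0.02, -0.85, 0], [0.45, 0, 0.02, -0.85, 0], [0.45, 0, 0.02, -0.85, 0]]

```text
clock: 49.85
position: [0.5694, 0.0707, 0.2776]
ee_rot: [-0.5, -0.5, 0.5, -0.5]
ft_force: [0.5, -0.3, -0.1]
grip_width: 0.551
```

Emit:
arm_command:
  moves:
    - [[0.45, 0, 0.02, -0.85, 0], [0.45, 0, 0.02, -0.85, 0], [0.45, 0, 0.02, -0.85, 0], [0.45, 0, 0.02, -0.85, 0], [0.45, 0, 0.02, -0.85, 0], [0.45, 0, 0.02, -0.85, 0], [0.45, 0, 0.02, -0.85, 0], [0.45, 0, 0.02, -0.85, 0], [0.45, 0, 0, -0.8, 0], [0.45, 0, 0, -0.6, 0], [0.45, 0, 0, -0.3, 0], [0.45, 0, 0, 0, 0]]

```text
clock: 50.85
position: [0.573, 0.2837, 0.2777]
ee_rot: [0.499, 0.501, -0.499, 0.5]
ft_force: [-0.1, 0.6, 0.5]
grip_width: 0.552
```

```bash
python3 -c "
from go import *
plan(.575,.2928,.2135,0)
"; python3 look.py p26; python3 - <<'E'
from o1 import *
S=cv2.imread('pics/p26_side_full.png')[:,:,::-1];T=cv2.imread('pics/p26_top_full.png')[:,:,::-1]
over('top',T,[(circ(.5642,-.174,.005,.027),G),(circ(.5642,-.174,.149,.018),G),(rect(.5642,-.174,.005,.074,.074,.02),B)],(335,190,385,250),9,'pics/f_t.png')
E
```

```text
t 50.85 pos [0.573  0.2837 0.2777] xaxis [-0.001  0.001 -1.   ] jaw 0.1 grip 0.552 F [-0.1  0.6  0.5]
tool units xyz [ 2.57  0.08 -0.36] joints [ 0.12  0.54 -0.92  1.42  0.42  1.39 -0.8 ]
turn about x (deg), jaw wants -0.1 -> x-turn 0.1
units after turn [ 2.57  0.08 -0.36]
```

View pics/f_t.png

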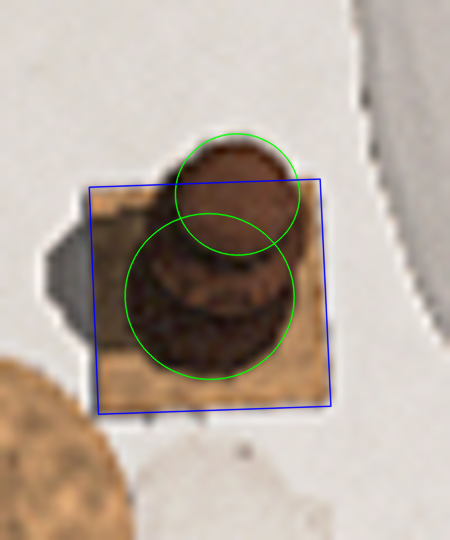

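View pics/p26.png

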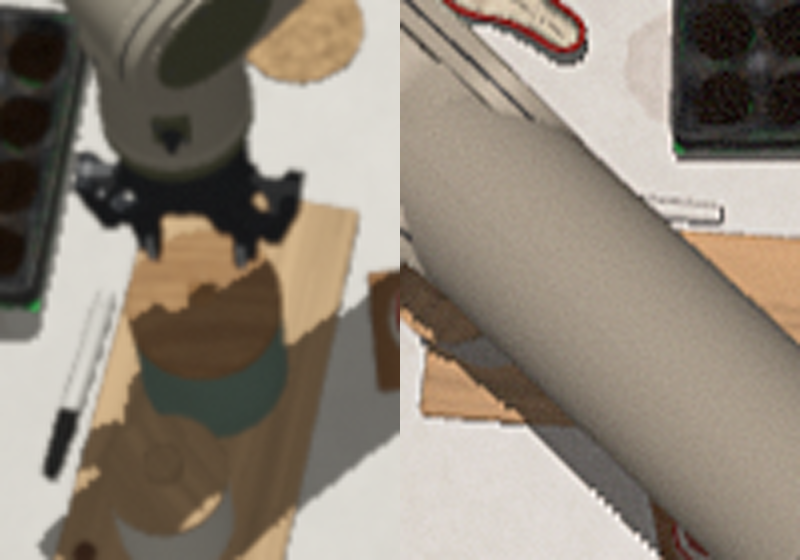

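Emit:
arm_command:
  moves:
    - [[0.45, 0.2, 0.08, -0.2, 0], [0.45, 0.4, 0, -0.16, 0], [0.45, 0.5, 0, 0, 0], [0.45, 0.5, 0, 0, 0], [0.45, 0.4, 0, 0, 0], [0.45, 0.3, 0, 0, 0], [0.45, 0.2, 0, 0, 0], [0.5, 0.06, 0, 0, 0], [0.6, 0, 0, 0, 0], [0.8, 0, 0, 0, 0], [1, 0, 0, 0, 0], [1, 0, 0, 0, 0]]
  force: 45

```text
clock: 51.95
position: [0.5764, 0.2907, 0.2148]
ee_rot: [0.5, 0.5, -0.5, 0.5]
ft_force: [-2.5, 0.0, 2.7]
grip_width: 0.181
```

Emit:
arm_command:
  moves:
    - [[1, 0, 0, 0, 0], [1, 0, 0, 0, 0], [1, 0, 0, 0, 0], [1, 0, 0, 0, 0], [1, -0.1, 0, 0, 0], [1, -0.2, 0, 0, 0], [1, -0.4, 0, 0, 0], [1, -0.4, 0, 0, 0], [1, -0.4, 0, 0, 0], [1, -0.3, 0, 0, 0], [1, -0.1, 0, 0, 0], [1, 0, 0, 0, 0]]

```text
clock: 52.95
position: [0.5766, 0.2906, 0.2628]
ee_rot: [0.501, 0.5, -0.5, 0.5]
ft_force: [0.3, -0.2, -3.7]
grip_width: 0.182
```

```bash
python3 -c "
from go import *
plan(.4895,-.085,.258,0)
"; python3 look.py p27
```

```text
t 52.95 pos [0.5766 0.2906 0.2628] xaxis [ 0.001  0.001 -1.   ] jaw -0.1 grip 0.182 F [ 0.3 -0.2 -3.7]
tool units xyz [ 0.18 -3.47 15.03] joints [ 0.1   0.56 -0.91  1.42  0.44  1.37 -0.82]
turn about x (deg), jaw wants 0.1 -> x-turn -0.1
units after turn [ 0.18 -3.48 15.02]
```

View pics/p27_side.png

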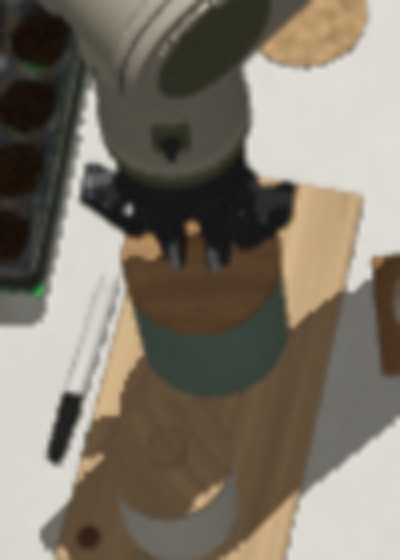

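Emit:
arm_command:
  moves:
    - [[1, 0, -0.05, 0.2, 0], [1, 0, -0.1, 0.4, 0], [1, 0, -0.14, 0.6, 0], [1, 0, -0.17, 0.75, 0], [1, 0, -0.17, 0.75, 0], [1, 0, -0.17, 0.75, 0], [1, 0, -0.17, 0.75, 0], [1, 0, -0.17, 0.75, 0], [1, 0, -0.17, 0.75, 0], [1, 0, -0.17, 0.75, 0], [1, 0, -0.17, 0.75, 0], [1, 0, -0.17, 0.75, 0]]

```text
clock: 54.05
position: [0.5299, 0.0898, 0.2612]
ee_rot: [-0.5, -0.5, 0.501, -0.5]
ft_force: [0.7, -0.5, -2.6]
grip_width: 0.188
```

Emit:
arm_command:
  moves:
    - [[1, 0, -0.17, 0.75, 0], [1, 0, -0.17, 0.75, 0], [1, 0, -0.17, 0.75, 0], [1, 0, -0.17, 0.75, 0], [1, 0, -0.17, 0.75, 0], [1, 0, -0.17, 0.75, 0], [1, 0, -0.17, 0.75, 0], [1, 0, -0.17, 0.75, 0], [1, 0, -0.15, 0.6, 0], [1, 0, -0.1, 0.4, 0], [1, 0, 0, 0.15, 0], [1, 0, 0, 0, 0]]

```text
clock: 55.05
position: [0.49, -0.0879, 0.2615]
ee_rot: [-0.5, -0.499, 0.501, -0.499]
ft_force: [0.7, 0.7, -2.1]
grip_width: 0.183
```

```bash
python3 -c "
from go import *
plan(.4892,-.0865,.2095,0)
"
```

```text
t 55.05 pos [ 0.49   -0.0879  0.2615] xaxis [-0. -0. -1.] jaw -0.1 grip 0.183 F [ 0.7  0.7 -2.1]
tool units xyz [ 2.08 -0.03 -0.06] joints [ 0.91  0.17 -0.89  1.81  0.14  1.23 -0.02]
turn about x (deg), jaw wants 0.1 -> x-turn -0.1
units after turn [ 2.08 -0.03 -0.06]
```

Emit:
arm_command:
  moves:
    - [[1, 0.1, 0, -0.05, 0], [1, 0.3, 0, 0, 0], [1, 0.4, 0, 0, 0], [1, 0.4, 0, 0, 0], [1, 0.3, 0, 0, 0], [1, 0.2, 0, 0, 0], [1, 0.1, 0, 0, 0], [1, 0.1, 0, 0, 0], [1, 0.05, 0, 0, 0], [1, 0, 0, 0, 0], [1, 0, 0, 0, 0]]

```text
clock: 55.97
position: [0.4905, -0.0858, 0.2132]
ee_rot: [0.5, 0.5, -0.5, 0.5]
ft_force: [1.3, -0.0, -2.1]
grip_width: 0.18
```

```bash
python3 -c "
from go import *
plan(.4892,-.0865,.2075,0)
"; python3 look.py p28;  python3 - <<'E'
from o1 import *
S=cv2.imread('pics/p28_side_full.png')[:,:,::-1]
over('side',S,[(circ(.4887,-.0877,.0075,.051),G),(circ(.4887,-.0877,.1305,.051),G),(circ(.4887,-.0877,.005,.061),B)],(285,175,355,255),7,'pics/g_s.png')
E
```

```text
t 55.97 pos [ 0.4905 -0.0858  0.2132] xaxis [ 0. -0. -1.] jaw -0.0 grip 0.18 F [ 1.3 -0.  -2.1]
tool units xyz [ 0.23 -0.05  0.03] joints [ 0.88  0.23 -0.88  1.87  0.19  1.13 -0.07]
turn about x (deg), jaw wants 0.0 -> x-turn -0.0
units after turn [ 0.23 -0.05  0.03]
```

View pics/g_s.png

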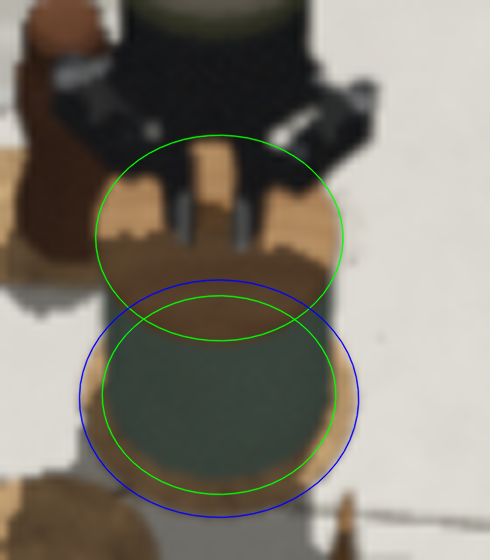

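Emit:
arm_command:
  moves:
    - [[1, 0.1, -0.03, -0.04, 0], [1, 0.1, 0, 0, 0], [1, 0.03, 0, 0, 0], [1, 0, 0, 0, 0], [1, 0, 0, 0, 0]]

```text
clock: 56.48
position: [0.4899, -0.0845, 0.2079]
ee_rot: [0.5, 0.5, -0.5, 0.5]
ft_force: [-4.0, 0.9, 8.0]
grip_width: 0.182
```

Emit:
arm_command:
  moves:
    - [[1, 0.04, 0, 0, 0], [1, 0, 0, 0, 0], [1, 0, 0, 0, 0]]

```text
clock: 56.73
position: [0.4903, -0.0844, 0.2079]
ee_rot: [0.5, 0.499, -0.5, 0.501]
ft_force: [-6.8, 1.9, 18.1]
grip_width: 0.181
```

Emit:
arm_command:
  moves:
    - [[1, -0.06, 0, 0, 0], [1, 0, 0, 0, 0], [0.75, 0, 0, 0, 0], [0.65, 0, 0, 0, 0], [0.55, 0, 0, 0, 0], [0.45, 0, 0, 0, 0], [0.45, -0.1, 0, 0, 0], [0.45, -0.3, 0, 0, 0], [0.45, -0.5, 0, 0, 0], [0.45, -0.6, 0, 0, 0], [0.45, -0.6, 0, 0, 0], [0.45, -0.4, 0, 0, 0]]

```text
clock: 57.73
position: [0.4902, -0.0846, 0.2727]
ee_rot: [0.501, 0.499, -0.5, 0.501]
ft_force: [0.7, -0.5, -0.8]
grip_width: 0.55
```

```bash
python3 -c "
from go import *
plan(.584,.399,.27,0)
"; python3 look.py p29;  python3 - <<'E'
from o1 import *
S=cv2.imread('pics/p29_side_full.png')[:,:,::-1]
over('side',S,[(circ(.4887,-.0877,.005,.051),G),(circ(.4887,-.0877,.128,.051),G),(circ(.4887,-.0877,.005,.061),B)],(285,175,355,255),7,'pics/h_s.png')
E
```

```text
t 57.73 pos [ 0.4902 -0.0846  0.2727] xaxis [ 0.002 -0.001 -1.   ] jaw -0.0 grip 0.55 F [ 0.7 -0.5 -0.8]
tool units xyz [  0.1    3.74 -19.35] joints [ 0.91  0.16 -0.89  1.8   0.13  1.25 -0.02]
turn about x (deg), jaw wants 0.0 -> x-turn -0.0
units after turn [  0.1    3.75 -19.35]
```

View pics/h_s.png

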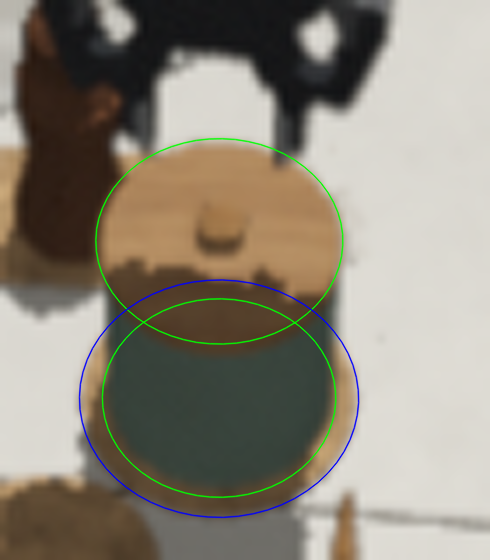

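Emit:
arm_command:
  moves:
    - [[0.45, 0, 0.1, -0.4, 0], [0.45, 0, 0.16, -0.8, 0], [0.45, 0, 0.16, -0.85, 0], [0.45, 0, 0.16, -0.85, 0], [0.45, 0, 0.16, -0.85, 0], [0.45, 0, 0.16, -0.85, 0], [0.45, 0, 0.16, -0.85, 0], [0.45, 0, 0.16, -0.85, 0], [0.45, 0, 0.16, -0.85, 0], [0.45, 0, 0.16, -0.85, 0], [0.45, 0, 0.16, -0.85, 0], [0.45, 0, 0.16, -0.85, 0]]

```text
clock: 58.83
position: [0.5358, 0.1595, 0.2691]
ee_rot: [-0.5, -0.5, 0.5, -0.5]
ft_force: [0.2, -0.1, -0.2]
grip_width: 0.547
```

Emit:
arm_command:
  moves:
    - [[0.45, 0, 0.16, -0.85, 0], [0.45, 0, 0.16, -0.85, 0], [0.45, 0, 0.16, -0.85, 0], [0.45, 0, 0.16, -0.85, 0], [0.45, 0, 0.16, -0.85, 0], [0.45, 0, 0.16, -0.85, 0], [0.45, 0, 0.16, -0.85, 0], [0.45, 0, 0.16, -0.85, 0], [0.45, 0, 0.16, -0.85, 0], [0.45, 0, 0.16, -0.8, 0], [0.45, 0, 0.1, -0.7, 0], [0.45, 0, 0.05, -0.4, 0]]

```text
clock: 59.83
position: [0.5788, 0.3993, 0.2686]
ee_rot: [0.499, 0.501, -0.5, 0.5]
ft_force: [-0.5, 0.0, 0.1]
grip_width: 0.548
```

```bash
python3 -c "
from go import *
plan(.584,.399,.195,0)
"; python3 look.py p30;  python3 - <<'E'
from o1 import *
S=cv2.imread('pics/p30_side_full.png')[:,:,::-1];T=cv2.imread('pics/p30_top_full.png')[:,:,::-1]
over('top',T,[(circ(.4887,-.0877,.005,.051),G),(circ(.4887,-.0877,.128,.051),G),(circ(.4887,-.0877,.145,.010),G),(circ(.4887,-.0877,.005,.061),B)],(300,210,360,280),8,'pics/h_t.png')
E
```

```text
t 59.83 pos [0.5788 0.3993 0.2686] xaxis [-0.002  0.    -1.   ] jaw 0.1 grip 0.548 F [-0.5  0.   0.1]
tool units xyz [2.94 0.22 0.01] joints [-0.13  0.68 -0.89  1.23  0.52  1.46 -0.96]
turn about x (deg), jaw wants -0.1 -> x-turn 0.1
units after turn [2.94 0.22 0.01]
```

View pics/h_t.png

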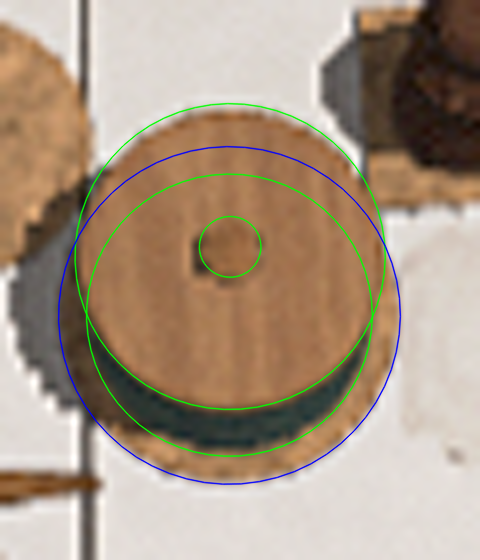

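View pics/p30_side.png

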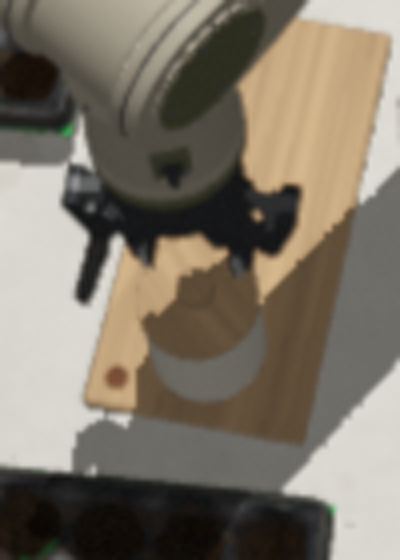

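Emit:
arm_command:
  moves:
    - [[0.45, 0.2, 0.15, 0, 0], [0.45, 0.5, 0.05, 0, 0], [0.45, 0.6, 0, 0, 0], [0.45, 0.6, 0, 0, 0], [0.45, 0.5, 0, 0, 0], [0.45, 0.3, 0, 0, 0], [0.45, 0.2, 0, 0, 0], [0.5, 0.04, 0, 0, 0], [0.6, 0, 0, 0, 0], [0.8, 0, 0, 0, 0], [1, 0, 0, 0, 0], [1, 0, 0, 0, 0]]
  force: 45

```text
clock: 60.93
position: [0.5852, 0.3967, 0.1975]
ee_rot: [0.501, 0.5, -0.5, 0.5]
ft_force: [-2.0, -0.4, 4.4]
grip_width: 0.255
```

Emit:
arm_command:
  moves:
    - [[1, 0, 0, 0, 0], [1, 0, 0, 0, 0], [1, 0, 0, 0, 0], [1, 0, 0, 0, 0], [1, -0.1, 0, 0, 0], [1, -0.2, 0, 0, 0], [1, -0.4, 0, 0, 0], [1, -0.4, 0, 0, 0], [1, -0.4, 0, 0, 0], [1, -0.3, 0, 0, 0], [1, -0.1, 0, 0, 0], [1, 0, 0, 0, 0]]

```text
clock: 61.93
position: [0.5854, 0.3967, 0.2453]
ee_rot: [0.501, 0.5, -0.5, 0.5]
ft_force: [0.3, -0.6, -4.2]
grip_width: 0.254
```

```bash
python3 -c "
from go import *
plan(.551,.008,.245,0)
"; python3 look.py p31
```

```text
t 61.93 pos [0.5854 0.3967 0.2453] xaxis [ 0.001  0.001 -1.   ] jaw -0.0 grip 0.254 F [ 0.3 -0.6 -4.2]
tool units xyz [-0.   -1.36 15.55] joints [-0.12  0.7  -0.88  1.25  0.53  1.42 -0.96]
turn about x (deg), jaw wants 0.0 -> x-turn -0.0
units after turn [-0.   -1.38 15.55]
```

View pics/p31_side.png

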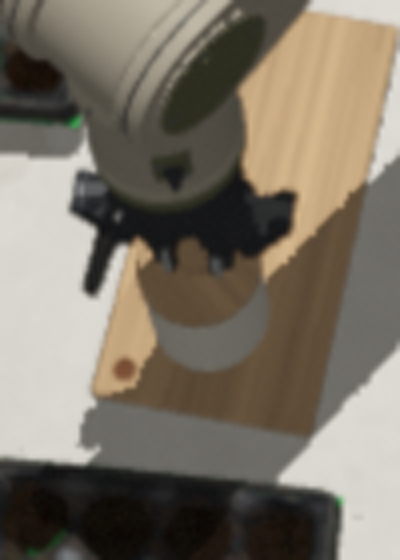

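Emit:
arm_command:
  moves:
    - [[1, 0, -0.02, 0.2, 0], [1, 0, -0.04, 0.4, 0], [1, 0, -0.06, 0.6, 0], [1, 0, -0.07, 0.75, 0], [1, 0, -0.07, 0.75, 0], [1, 0, -0.07, 0.75, 0], [1, 0, -0.07, 0.75, 0], [1, 0, -0.07, 0.75, 0], [1, 0, -0.07, 0.75, 0], [1, 0, -0.07, 0.75, 0], [1, 0, -0.07, 0.75, 0], [1, 0, -0.07, 0.75, 0]]

```text
clock: 63.03
position: [0.5659, 0.1956, 0.2438]
ee_rot: [-0.5, -0.499, 0.501, -0.5]
ft_force: [0.2, -0.1, -3.9]
grip_width: 0.254
```

Emit:
arm_command:
  moves:
    - [[1, 0, -0.07, 0.75, 0], [1, 0, -0.07, 0.75, 0], [1, 0, -0.07, 0.75, 0], [1, 0, -0.07, 0.75, 0], [1, 0, -0.07, 0.75, 0], [1, 0, -0.07, 0.75, 0], [1, 0, -0.07, 0.75, 0], [1, 0, -0.07, 0.75, 0], [1, 0, -0.04, 0.6, 0], [1, 0, -0.02, 0.4, 0], [1, 0, 0, 0.2, 0], [1, 0, 0, 0, 0]]

```text
clock: 64.03
position: [0.5505, 0.0162, 0.244]
ee_rot: [-0.5, -0.499, 0.501, -0.499]
ft_force: [-0.0, -1.2, -4.2]
grip_width: 0.25
```

```bash
python3 -c "
from go import *
plan(.5515,.0068,.195,0)
"
```

```text
t 64.03 pos [0.5505 0.0162 0.244 ] xaxis [-0.    -0.001 -1.   ] jaw -0.2 grip 0.25 F [-0.  -1.2 -4.2]
tool units xyz [1.96 0.04 0.38] joints [ 0.68  0.36 -0.95  1.7   0.31  1.24 -0.34]
turn about x (deg), jaw wants 0.2 -> x-turn -0.2
units after turn [1.96 0.04 0.38]
```

Emit:
arm_command:
  moves:
    - [[1, 0.1, 0, 0.18, 0], [1, 0.2, 0, 0.18, 0], [1, 0.4, 0, 0, 0], [1, 0.4, 0, 0, 0], [1, 0.3, 0, 0, 0], [1, 0.2, 0, 0, 0], [1, 0.15, 0, 0, 0], [1, 0.1, 0, 0, 0], [1, 0, 0, 0, 0], [1, 0, 0, 0, 0]]

```text
clock: 64.87
position: [0.5508, 0.0088, 0.1981]
ee_rot: [0.5, 0.5, -0.5, 0.5]
ft_force: [0.3, -0.4, -3.7]
grip_width: 0.247
```

```bash
python3 -c "
from go import *
plan(.5515,.0068,.1905,0)
"; python3 look.py p32;  python3 - <<'E'
from o1 import *
S=cv2.imread('pics/p32_side_full.png')[:,:,::-1]
over('side',S,[(circ(.551,.008,.0105,.038),G),(circ(.551,.008,.117,.039),G),(circ(.551,.008,.005,.048),B)],(255,210,325,285),7,'pics/i_s.png')
E
```

```text
t 64.87 pos [0.5508 0.0088 0.1981] xaxis [ 0.  0. -1.] jaw -0.0 grip 0.247 F [ 0.3 -0.4 -3.7]
tool units xyz [0.3  0.03 0.08] joints [ 0.67  0.41 -0.93  1.75  0.35  1.16 -0.36]
turn about x (deg), jaw wants 0.0 -> x-turn -0.0
units after turn [0.3  0.03 0.08]
```

View pics/i_s.png

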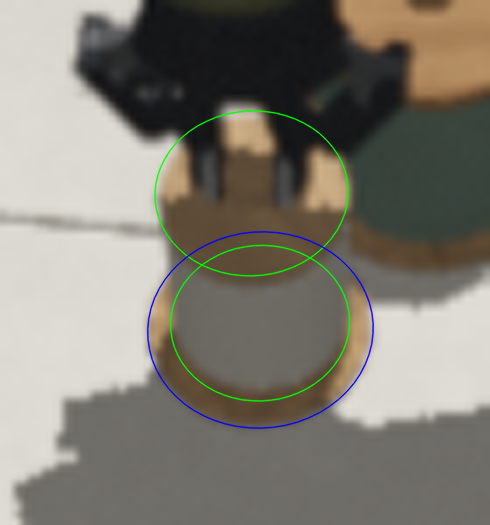

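Emit:
arm_command:
  moves:
    - [[1, 0.1, 0, 0.02, 0], [1, 0.1, 0, 0, 0], [1, 0.04, 0, 0, 0], [1, 0, 0, 0, 0], [1, 0, 0, 0, 0]]

```text
clock: 65.38
position: [0.5506, 0.0082, 0.1918]
ee_rot: [-0.5, -0.5, 0.5, -0.5]
ft_force: [0.3, 0.4, -4.4]
grip_width: 0.255
```

Emit:
arm_command:
  moves:
    - [[1, 0.03, 0, 0, 0], [1, 0, 0, 0, 0], [1, 0, 0, 0, 0]]

```text
clock: 65.63
position: [0.5507, 0.0082, 0.1912]
ee_rot: [0.5, 0.5, -0.5, 0.5]
ft_force: [-0.1, 0.0, -4.3]
grip_width: 0.251
```

Emit:
arm_command:
  moves:
    - [[1, 0.03, 0, 0, 0], [1, 0, 0, 0, 0], [1, 0, 0, 0, 0]]

```text
clock: 65.88
position: [0.5507, 0.0082, 0.1905]
ee_rot: [0.5, 0.5, -0.5, 0.5]
ft_force: [-0.5, 0.3, -2.9]
grip_width: 0.254
```

Emit:
arm_command:
  moves:
    - [[1, 0.03, 0, 0, 0], [1, 0, 0, 0, 0], [1, 0, 0, 0, 0]]

```text
clock: 66.13
position: [0.551, 0.0083, 0.1905]
ee_rot: [0.5, 0.499, -0.5, 0.5]
ft_force: [-2.3, -0.3, 6.0]
grip_width: 0.258
```

Down. Release, rise, and back away so both cameras see.

Emit:
arm_command:
  moves:
    - [[0.7, 0, 0, 0, 0], [0.6, 0, 0, 0, 0], [0.5, 0, 0, 0, 0], [0.45, 0, 0, 0, 0], [0.45, -0.1, 0, 0, 0], [0.45, -0.3, 0, 0, 0], [0.45, -0.6, 0, 0, 0], [0.45, -0.8, 0, 0, 0], [0.45, -0.8, 0, 0, 0], [0.45, -0.8, 0, 0, 0], [0.45, -0.6, 0, 0, 0], [0.45, -0.3, 0, 0, 0]]

```text
clock: 67.13
position: [0.5512, 0.0085, 0.2998]
ee_rot: [0.501, 0.499, -0.499, 0.501]
ft_force: [0.4, 0.3, -0.1]
grip_width: 0.555
```

Emit:
arm_command:
  moves:
    - [[0.4, 0, 0, -0.4, 0], [0.4, 0, 0, -0.8, 0], [0.4, 0, 0, -0.85, 0], [0.4, 0, 0, -0.85, 0], [0.4, 0, 0, -0.85, 0], [0.4, 0, 0, -0.85, 0], [0.4, 0, 0, -0.85, 0], [0.4, 0, 0, -0.85, 0], [0.4, 0, 0, -0.85, 0], [0.4, 0, 0, -0.85, 0], [0.4, 0, 0, -0.85, 0], [0.4, 0, 0, -0.85, 0]]

```text
clock: 68.13
position: [0.5501, 0.2524, 0.296]
ee_rot: [-0.5, -0.5, 0.501, -0.5]
ft_force: [0.4, -0.2, 0.3]
grip_width: 0.598
```

Emit:
arm_command:
  moves:
    - [[0.4, 0, 0, -0.85, 0], [0.4, 0, 0, -0.85, 0], [0.4, 0, 0, -0.85, 0], [0.4, 0, 0, -0.85, 0], [0.4, 0, 0, -0.6, 0], [0.4, 0, 0, -0.3, 0], [0.4, 0, 0, 0, 0], [0.4, 0, 0, 0, 0]]

```text
clock: 68.8
position: [0.5506, 0.3581, 0.2964]
ee_rot: [-0.5, -0.5, 0.5, -0.5]
ft_force: [0.5, -0.8, 0.6]
grip_width: 0.601
```

```bash
cat > fin.py <<'E'
from o1 import *
tag=sys.argv[1]
I={n:manip.camera(n) for n in('side','top')}
for n in I: cv2.imwrite(f'pics/{tag}_{n}.png',I[n][:,:,::-1])
R=(0,0,255)
C=[(circ(.551,.008,.005,.048),B),(circ(.551,.008,.005,.038),G),(circ(.551,.008,.112,.039),G),(circ(.4887,-.0877,.005,.061),B),(circ(.4887,-.0877,.128,.051),G),(circ(.4887,-.0877,.005,.051),G),(rect(.5642,-.174,.005,.074,.074,.02),B),(circ(.5642,-.174,.005,.027),G)]
D=[(rect(.427,.235,.008,.09,.09,.1985),B),(circ(.427,.235,.008,.033),G),(circ(.427,.235,.051,.030),G)]
for n,b,c,d in(('side',(255,165,345,275),C,(295,305,355,360)),('top',(265,190,380,275),C,(185,245,245,300))):
    over(n,I[n],C,b,5,f'pics/{tag}_{n}C.png'); over(n,I[n],D,d,8,f'pics/{tag}_{n}D.png')
print(manip.get_obs()['clock'],np.round(manip.get_obs()['position'],3))
E
python3 fin.py z1
```

```text
68.9 [0.551 0.357 0.297]
```

View pics/z1_top.png

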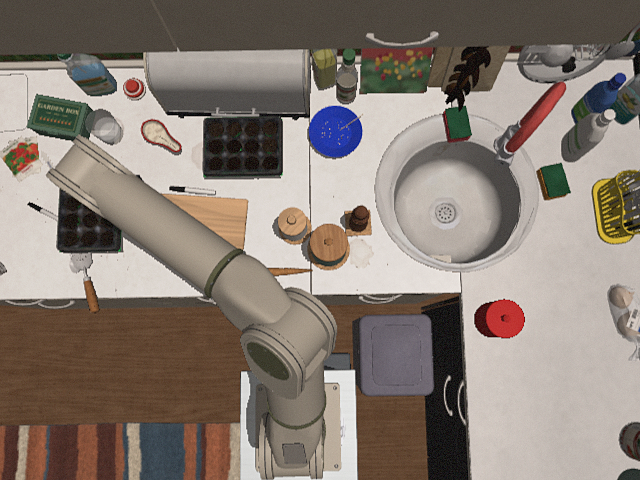

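View pics/z1_topC.png

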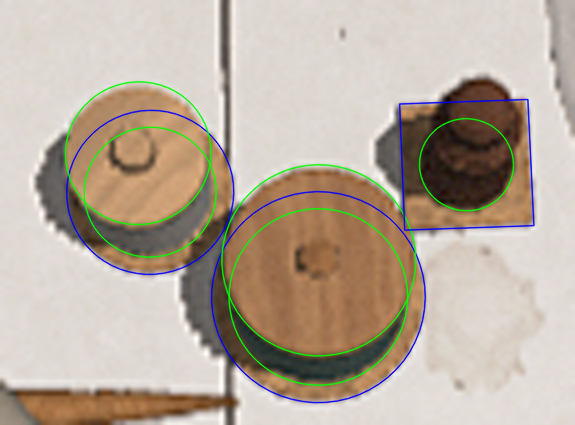

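View pics/z1_sideC.png

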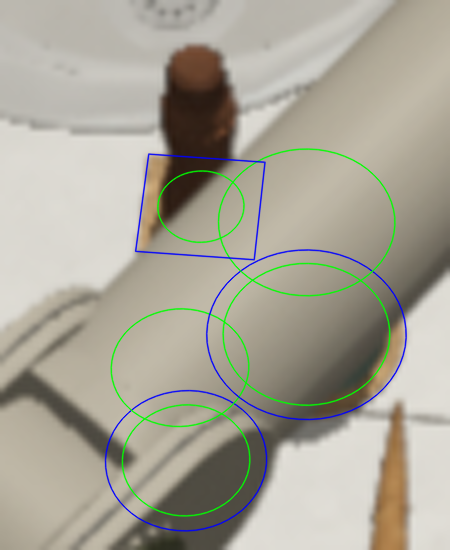

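View pics/z1_sideD.png

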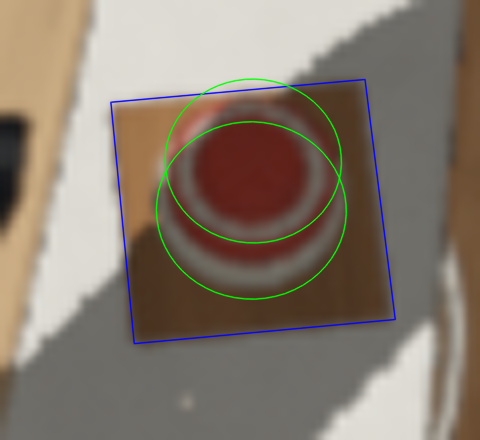

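```bash
python3 -c "
from workcell import manip
o=manip.get_obs(); print(o['clock'],o['joint_velocities'].round(3) if hasattr(o['joint_velocities'],'round') else o['joint_velocities'])
print(manip.hand_in())"
```

```text
68.9 [ 0.008 -0.005  0.001  0.001  0.001  0.002 -0.003]
the job is handed in; nothing more can be done
None
```

The job is done and handed in at about 69 s of the 144 s allowed. I set the pot, canister and mill aside upright on the board, then stood the timer on the tile. After that I put the mill, canister and pot back on their own coasters.

- **Final checks:** In the last top view, all three stand upright and sit within about 1–2 mm of their coaster centres. In the last side view, the timer is within about 2 mm of the tile's centre. The gripper was open and clear of everything, and the arm was still.
- **Not checked:** The arm hid the pot and canister in the last side view. After release, the pot's position rests on the top view alone. The canister also had a clear side view straight after I let it go.
- **Disagreements:** Heights measured from two views came out about 5 mm low for the two lids and up to about 4 mm high for the knobs and the mill's top. The trained networks gave poor positions, so I measured from the pictures myself.
- **Slips:** On one early approach I put downward moves in the gripper column, which only closed the fingers part-way in free air. The canister touched down with about 18 N for a moment, which is within the limits.

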